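Swing in the bail arms and stack the small tote

ROBOT

A 7-joint arm with a two-finger parallel gripper is mounted at the origin on the work surface. World frame = base frame: x ahead of the robot, y to its left, z up, the work surface at z = 0. Lengths are in m, angles in rad, forces in N, time in s.
With the tool pointing down it reaches from about 0.425 to 0.925 m from the base axis. Payload 6.8 kg.
Tool frame: the origin (TCP) lies midway between the tips of the shut fingers; the grasp point (between the pads) lies 19 mm behind it; z points along the fingers, x is the direction in which the jaws open and shut, and the axes are right-handed (so a half turn about z gives the same grasp; the last joint's range is limited). The gripper opens to 85 mm and grips with 20 to 120 N. Pads are 22 mm wide; open, the fingers measure 114 mm over their backs; the gripper's body (76 mm by 85 mm) begins 54 mm behind the grasp point. The pads swing forward as they close: fully open they stand 13 mm farther back than shut.
Start: joints at [-1.369, 0.477, 0.022, 1.555, -0.011, 1.109, -0.083], TCP at [0.206, 0.643, 0.231] pointing down, gripper open.
Joint ranges: [-2.96, 2.96], [-0.34, 2.1], [-1.41, 1.46], [0.24, 2.44], [-1.37, 4.51], [0.17, 1.92], [-2.96, 2.96]. Speed limits (rad/s): [2.39, 2.39, 3.14, 3.14, 3.14, 3.14, 3.14].

INTERFACE

Orientations are given as a unit quaternion [w, x, y, z].
In Python, from station import bot gives the robot as it stands.
- The arm moves only by the tool step_arm, never from a script. Its argument "increments" is a list of rows, each a list of 7 numbers: the shift along the tool's x, y, z in cm, then the turn, a rotation vector about the tool's x, y, z in degrees, then the closure, from 0 (fully open) to 1 (shut). A call has 1 to 20 rows; each row shifts and turns the commanded pose from where the row before left it, along the tool's axes as they then stand; what a row does not reach is not made up. A row lasts 1/10 s, in which the tool goes at most 50 mm and 8.59 degrees, less where a joint would pass 70% of its speed; a pose out of reach is approached as far as the arm can. A call is refused whole if a number of a shift passes 5 or a number of a turn 8.59, either way. A call with a gripper value outside its range is refused whole. The fingers move at their own pace and stop on an object; "squeeze" is the grip in N (left out, the last holds). Time passes only in rows, so rows that do not move let the fingers close. It gives the time, the measured TCP pose, the force and the opening at its end, in the units of the state.
- bot.get_obs(): the state, without advancing time (a new reading comes with each control period).
- bot.read_camera(name): name is "side" or "top"; returns a dict with "pixels" (420x560x3 uint8, red, green, blue), "vertical_fov" (degrees; the focal length in pixels is half the picture's height over the tangent of half this angle, whatever the lens; pixels are square), "cx", "cy" (the principal point, pixels), "k1" (the pictures are not rectified: a ray, as slopes to the right and down, at radius r is drawn at 1 + k1 r^2 times it, then the intrinsics apply), "camera_from_world" (4x4, takes a point from world to camera coordinates). Camera axes: x right, y down, z forward; pixel columns grow to the right and rows downward; lengths in m; the calibration is good to about 2 mm. A picture is of the moment at which its call begins. There is no depth.
- bot.hand_in(): hands the job in, once; it reports no verdict.
Trained networks look in a picture, given as the dict that the camera call returned (one of the last four; its "shot" number tells which), for a name from the list of things; names that differ only in an ending like _2 or _b are one class to them, and where a whole thing is asked for, a point or a joint stands for the part that bears it (a point fixed in the world has none). Each returns a list of dicts, best first, with "score" (0 to 1); they miss things now and then, are a little off and sometimes report something else, mostly with a low value. They report only what shows in the picture. A call takes as long as a camera call. They do not tell look-alikes from the thing itself.
- bot.find_in(picture, query): "point" ([column, row] in pixels, amid what is visible of it).
- bot.cut_out(picture, query): "pixels" (420x560 bool, what is visible of it) and "point" ([column, row] in pixels, amid what is visible of it).
- bot.pinpoint(picture, query): "point" ([column, row] in pixels: a listed point, or the origin of a listed thing).
The state is a dict: "t": time; "q": joint angles; "joint_vel": joint speeds; "joint_torque": joint torques, N m; "eef_pos": TCP position; "tool_rot": TCP orientation; "contact_force": force on the tool from outside, world axes, zero at the start; "torque": the same for the moment, N m; "gripper_width": opening from 0.0 (shut) to 1.0 (fully open).
Only numpy, scipy, OpenCV 4.12 (cv2) and the standard library are available. Lean on these libraries where they do the work, as an engineer would, in place of code of your own. Each camera call takes 0.05 s, during which the arm holds its last target.

TASK

The small sample tote has been left to dry standing on its end: lay it down on the bench, floor down and mouth up, without letting it topple, and let go of it. Swing both bail arms of the larger carrier fully in over its mouth; then take the small tote up afresh and set it down gently on the two crossbars, lengthways along the carrier, centred and level, with the two grooves under its floor dropped over the bars. Leave the bystanders alone.

Things in the scene. Friction and masses are not known exactly. Their poses are not given: they have to be found in the camera images.
- tote: Small open grey plastic tote, 120 (its x) x 60 (its y) x 66 (its z) mm, walls 4 mm, 0.18 to 0.29 kg, with a steel bar handle on its -x end. Origin: centre of its underside; +z points out of its mouth, x along its length; it may be stacked either way round. It starts standing on its +x end (x pointing down, handle on top) on the bench, underside roughly towards the robot, mouth away.
- tote_top (a point): Centre of the small tote's open mouth, 66 mm along the tote's z from its origin
- tote_edge (a point): Middle of the edge of the small tote's underside that stands on the bench at the start (x = +60, z = 0 in the tote's frame), parallel to its y: tip the tote over it, towards the robot. The bench in front is clear for 170 mm.
- tote_handle (a point): Middle of the small tote's handle: a round bar 9 mm thick, 54 mm long, parallel to the tote's y, 38 mm off the outside of its -x end wall (x = -98, z = 52 mm); 158 mm above the bench while the tote stands, 52 mm when it lies
- tote_groove (a point): Roof of one of the two grooves that run right across the small tote's underside (along its y) at x = +38 and -38 mm: each 12 mm wide, 6 mm deep, square-edged. This point: x = +38, y = 0, z = 6 mm
- carrier: Larger open grey tote fixed to the bench, 90 (its x) x 190 (its y) x 80 mm high, walls 5 mm; tubes inside lie below 45 mm. Origin: centre of its underside, z up, y along its length. Two bail arms are hinged outside its long walls near the ends, on axes parallel to its x at y = -88 and +88, z = 76 mm. Swung in, the crossbars lie at y = -38 and +38, centres at z = 84, tops at 88 mm.
- carrier_seat (a point): Where the origin of the small tote's underside comes to rest when its grooves are over the bars: 82 mm above the carrier's origin, the tote's x along the carrier's y. Resting on the bars beside the grooves the tote stands 6 mm higher.
- bail_near (a joint): U-shaped bail arm of 8 mm steel bar, hinged at the carrier's -y end. Radians: 0 = fully in (a stop), crossbar lying on the rims; grows as it swings up (1.43 = upright) and out; 3.0 = level outward, 3.3 = end stop. Starts at 2.4 to 3.2. Stiff hinge: stays where it is left, takes about 2 N at the crossbar to move.
- bail_far (a joint): U-shaped bail arm of 8 mm steel bar, hinged at the carrier's +y end. Radians: 0 = fully in (a stop), crossbar lying on the rims; grows as it swings up (1.43 = upright) and out; 3.0 = level outward, 3.3 = end stop. Starts at 2.4 to 3.2. Stiff hinge: stays where it is left, takes about 2 N at the crossbar to move.
- bail_near_bar (a point): Middle of the crossbar of the bail arm at the carrier's -y end (bar 8 mm thick, free length 94 mm along the carrier's x), 50.6 mm from the hinge axis. Swung level outward it lies at y = -138 mm in the carrier's frame, 40 mm clear of the end wall
- bail_far_bar (a point): Middle of the crossbar of the bail arm at the carrier's +y end, likewise (level outward: y = +138 mm)
- bail_near_hinge (a point): Middle of the hinge axis (parallel to the carrier's x) of the bail arm at the -y end, 76 mm above the bench
- bail_far_hinge (a point): Middle of the hinge axis of the bail arm at the +y end, likewise
- reagent: bystander: clear bottle with blue cap, 64 dia x 130 tall; origin under its centre; leave alone
- jar: bystander: amber jar with blue cap, 48 dia x 70; origin under its centre; leave alone
- beaker: bystander: glass beaker, 70 dia x 85; origin under its centre; leave alone
- tube_rack: bystander: orange open rack, 70 x 100 x 50; origin under its centre; leave alone
- tip_box: bystander: green box, 85 x 120 x 55; origin under its centre; leave alone
- marker: bystander: black marker pen lying down, 14 dia x 110; origin under its centre; leave alone
- vial: bystander: small amber vial, white cap, 26 dia x 50; origin under its centre; leave alone
Not all that is in view belongs to the job. What is shaped like the tote but purple is not meant.

How it is judged:
By the outcome, as a careful person would: the job done as asked, in the order asked, and still so for the second after the job is handed in, with the robot touching nothing.
It also fails if it takes over 72 s, if anything falls off the work surface, if the arm or the gripper's body presses on something with over 40 N, if the wrist force passes 120 N, or if a joint passes its speed limit or range.

## Working session

There is one attempt and no reset: what is moved stays moved. The work goes in short steps, Python scripts to look and compute and a tool call to move; the robot and the scene stay as the last step left them, time stands still between calls to the robot, and variables do not carry over. Pictures are saved under pics/ and viewed, and the job is handed in when it is done.

Besides the shell and the picture viewer there is one more tool, called by a JSON object that holds its "api" and its "payload". step_arm: Moves the arm, as the interface text tells. Its arguments: {"type":"object","properties":{"increments":{"type":"array"},"squeeze":{"type":"number"}},"required":["increments"]}

```bash
ls; mkdir -p pics; cat > h.py <<'E'
import numpy as np, cv2
from station import bot
from scipy.spatial.transform import Rotation as R
def K(p):
    f=210/np.tan(np.radians(p["vertical_fov"])/2); return f
def proj(p,X):
    X=np.atleast_2d(X); T=np.array(p["camera_from_world"]); c=X@T[:3,:3].T+T[:3,3]
    s=c[:,:2]/c[:,2:]; r2=(s**2).sum(1,keepdims=True); s=s*(1+p["k1"]*r2)
    return s*K(p)+[p["cx"],p["cy"]]
def ray(p,uv):
    d=(np.array(uv,float)-[p["cx"],p["cy"]])/K(p); s=d.copy()
    for _ in range(30): s=d/(1+p["k1"]*(s**2).sum())
    T=np.array(p["camera_from_world"]); o=-T[:3,:3].T@T[:3,3]
    v=T[:3,:3].T@np.array([s[0],s[1],1]); return o,v/np.linalg.norm(v)
def atz(p,uv,z):
    o,v=ray(p,uv); return o+v*(z-o[2])/v[2]
def tri(p1,u1,p2,u2):
    o1,v1=ray(p1,u1);o2,v2=ray(p2,u2)
    A=np.stack([v1,-v2],1); s=np.linalg.lstsq(A,o2-o1,rcond=None)[0]
    a=o1+v1*s[0];b=o2+v2*s[1]; return (a+b)/2,np.linalg.norm(a-b)
def save(p,n,crop=None,sc=1):
    im=cv2.cvtColor(p["pixels"],cv2.COLOR_RGB2BGR)
    if crop: x0,y0,x1,y1=crop; im=im[y0:y1,x0:x1]
    if sc!=1: im=cv2.resize(im,None,fx=sc,fy=sc,interpolation=cv2.INTER_CUBIC)
    cv2.imwrite("pics/"+n+".png",im)
def st():
    o=bot.get_obs()
    print("t",round(o["t"],2),"p",np.round(o["eef_pos"],4),"q",np.round(o["tool_rot"],4),"F",np.round(o["contact_force"],1),"w",round(o["gripper_width"],3),"j",np.round(o["q"],2)); return o
E
python3 - <<'E'
from h import *
o=st()
print(R.from_quat(np.roll(o["tool_rot"],-1)).as_matrix().round(3))
s=bot.read_camera("side");t=bot.read_camera("top")
save(s,"s0");save(t,"t0")
for p in (s,t):
    T=np.array(p["camera_from_world"]); print(-T[:3,:3].T@T[:3,3],T[:3,:3].round(2).tolist(),p["vertical_fov"],p["k1"])
for q in ["tote","tote_top","tote_edge","tote_handle","tote_groove","carrier","carrier_seat","bail_near_bar","bail_far_bar","bail_near_hinge","bail_far_hinge","reagent","jar","beaker","tube_rack","tip_box","marker","vial"]:
    a=bot.pinpoint(s,q);b=bot.pinpoint(t,q)
    f=lambda l:[(np.round(x["point"],1).tolist(),round(x["score"],2)) for x in l[:3]]
    print(q,"S",f(a),"T",f(b), [ (x.round(3).tolist(),round(e,4)) for x,e in [tri(s,a[0]["point"],t,b[0]["point"])]] if a and b else "")
st()
E
```

```text
pics
t 0.0 p [0.2056 0.6423 0.2303] q [ 6.000e-04  8.077e-01  5.896e-01 -7.000e-04] F [ 0.2 -0.  -0.3] w 0.995 j [-1.37  0.48  0.02  1.56 -0.01  1.11 -0.08]
[[ 0.305  0.952 -0.   ]
 [ 0.952 -0.305 -0.002]
 [-0.002  0.    -1.   ]]
[ 0.18512757 -0.67334538  0.78046573] [[0.87, -0.49, -0.01], [-0.32, -0.55, -0.77], [0.37, 0.68, -0.63]] 52.409390703344926 -0.006180413215367955
[0.35032308 0.03390387 1.2908801 ] [[0.05, -1.0, -0.0], [-0.98, -0.05, -0.2], [0.2, 0.01, -0.98]] 57.029419646620276 -0.09090030312710087
tote S [([231.2, 177.8], 0.72), ([262.0, 199.4], 0.69)] T [([199.6, 208.9], 0.77), ([244.0, 203.8], 0.55)] [([0.572, 0.324, 0.059], np.float64(0.0022))]
tote_top S [([209.4, 171.9], 0.93), ([286.2, 199.0], 0.67), ([262.4, 209.6], 0.65)] T [([251.4, 180.9], 0.71), ([185.6, 222.1], 0.6)] [([0.54, 0.155, 0.23], np.float64(0.1767))]
tote_edge S [([233.1, 198.5], 0.78), ([264.6, 213.5], 0.59)] T [([244.1, 207.6], 0.76), ([200.8, 213.3], 0.72), ([299.1, 175.1], 0.16)] [([0.548, 0.182, 0.095], np.float64(0.0619))]
tote_handle S [([282.1, 168.1], 0.78), ([210.9, 147.2], 0.58), ([261.8, 2
[... 1241 characters left out ...]
64(0.0125))]
tube_rack S [([316.1, 204.2], 0.77), ([263.3, 216.3], 0.26)] T [([258.6, 159.0], 0.79)] [([0.767, 0.15, 0.002], np.float64(0.0084))]
tip_box S [([388.6, 271.9], 0.93)] T [([345.5, 160.0], 0.82), ([245.6, 207.7], 0.7)] [([0.787, -0.156, -0.017], np.float64(0.0077))]
marker S [([392.1, 270.3], 0.53)] T [([414.4, 270.4], 0.46), ([347.5, 160.5], 0.25)] [([0.461, -0.341, 0.319], np.float64(0.1583))]
vial S [([336.1, 235.1], 0.44), ([357.5, 227.7], 0.41)] T [([300.1, 171.7], 0.58), ([243.7, 202.1], 0.3)] [([0.73, 0.002, 0.009], np.float64(0.001))]
t 1.9 p [0.2058 0.6429 0.2313] q [-0.      0.8077  0.5895 -0.    ] F [ 0.1 -0.2  0.2] w 0.996 j [-1.37  0.48  0.02  1.56 -0.01  1.11 -0.08]
```

View pics/s0.png

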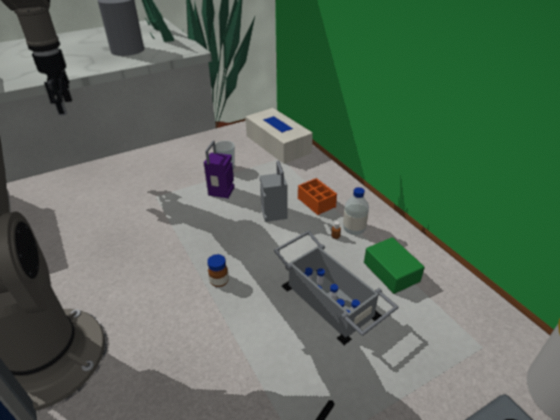

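View pics/t0.png

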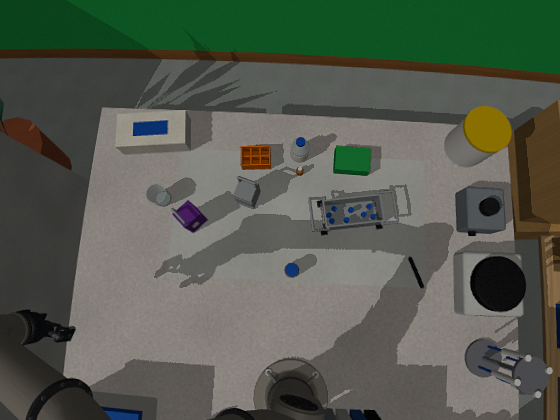

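```bash
python3 - <<'E'
import cv2
s=cv2.imread("pics/s0.png");t=cv2.imread("pics/t0.png")
cv2.imwrite("pics/s0c.png",cv2.resize(s[130:350,170:430],None,fx=3,fy=2.7,interpolation=cv2.INTER_CUBIC)[:594,:])
cv2.imwrite("pics/t0c.png",cv2.resize(t[140:300,150:430],None,fx=2.8,fy=2.8,interpolation=cv2.INTER_CUBIC))
E
```

```text
(no output)
```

View pics/s0c.png

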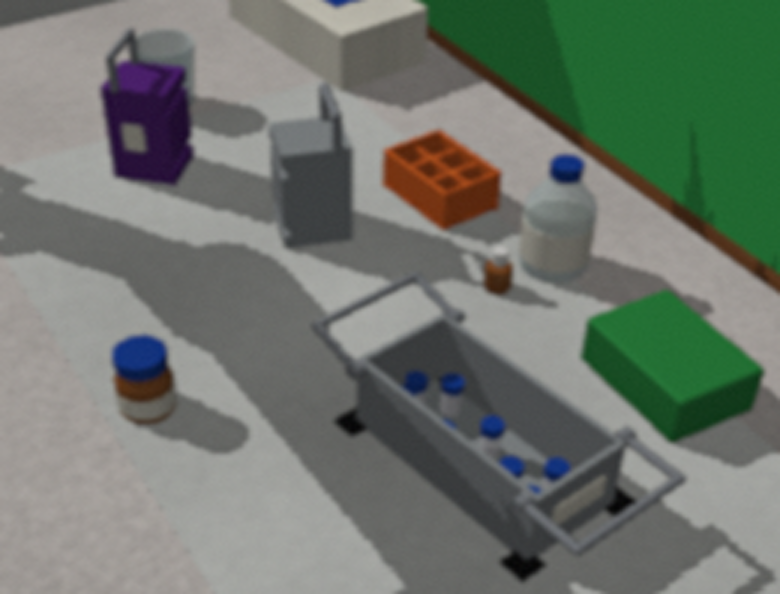

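View pics/t0c.png

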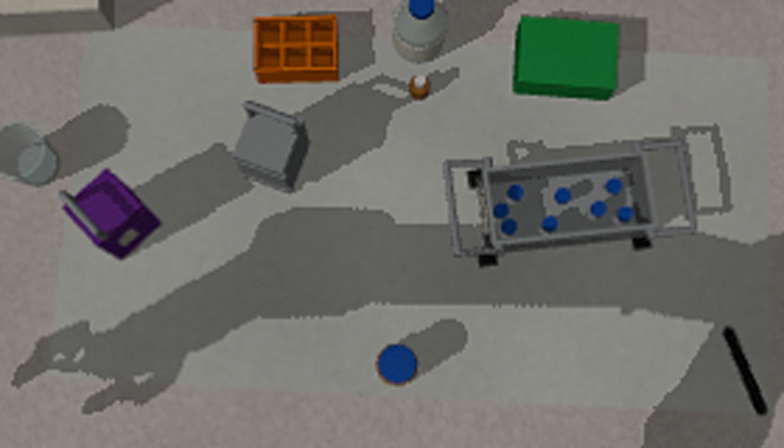

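```bash
cat > fit.py <<'E'
from h import *
from scipy.optimize import minimize
def box(x0,x1,y0,y1,z0,z1): return np.array([[x,y,z] for x in (x0,x1) for y in (y0,y1) for z in (z0,z1)])
B=box(-60,60,-30,30,0,66)/1000
h=4.5
HB=box(-98-h,-98+h,-27,27,52-h,52+h)/1000
A1=box(-98,-60,-27,-27+7,52-h,52+h)/1000
A2=box(-98,-60,27-7,27,52-h,52+h)/1000
def render(p,P):
    m=np.zeros((420,560),np.uint8)
    for V in P:
        u=proj(p,V); hl=cv2.convexHull(u.astype(np.float32))
        cv2.fillConvexPoly(m,np.round(hl*16).astype(np.int32),1,shift=4)
    return m>0
def stand(v):
    x,y,th=v; c,s=np.cos(th),np.sin(th)
    Rm=np.array([[0,-s,c],[0,c,s],[-1,0,0.]]); o=np.array([x,y,0.06])
    return [V@Rm.T+o for V in (B,HB,A1,A2)]
E
python3 - <<'E'
from fit import *
s=bot.read_camera("side");t=bot.read_camera("top")
ms=[]
for p,c in((s,(272,197)),(t,(247,190))):
    l=bot.cut_out(p,"tote")
    print([(np.round(x["point"]).tolist(),round(x["score"],2),int(x["pixels"].sum())) for x in l])
    l.sort(key=lambda x:np.hypot(*(np.array(x["point"])-c))); ms.append(l[0]["pixels"])
def cost(v):
    c=0
    for p,m in((s,ms[0]),(t,ms[1])):
        r=render(p,stand(v)); c+=1-(r&m).sum()/(r|m).sum()
    return c
best=None
for th in np.radians([-40,-20,-10,0,10,20,40]):
    r=minimize(cost,[0.63,0.165,th],method="Nelder-Mead",options=dict(initial_simplex=[[0.63,0.165,th],[0.65,0.165,th],[0.63,0.185,th],[0.63,0.165,th+0.15]],xatol=1e-4,fatol=1e-4))
    print(np.degrees(th),r.x,np.degrees(r.x[2]),r.fun)
    if best is None or r.fun<best.fun: best=r
for p,n,m,cr in((s,"s1",ms[0],(220,140,330,240)),(t,"t1",ms[1],(200,150,310,230))):
    im=p["pixels"].copy(); 
    r=render(p,stand(best.x)).astype(np.uint8)
    x0,y0,x1,y1=cr
    big=cv2.resize(im[y0:y1,x0:x1],None,fx=5,fy=5,interpolation=cv2.INTER_CUBIC)
    for mm,col in((m.astype(np.uint8),(255,255,0)),(r,(255,0,0))):
        cs,_=cv2.findContours(cv2.resize(mm[y0:y1,x0:x1],None,fx=5,fy=5,interpolation=cv2.INTER_NEAREST),cv2.RETR_EXTERNAL,cv2.CHAIN_APPROX_NONE); cv2.drawContours(big,cs,-1,col,1)
    cv2.imwrite(f"pics/{n}.png",big[:,:,::-1])
save(s,"s1c",(260,220,410,340),5);save(t,"t1c",(295,170,425,250),6)
E
```

```text
[([276.0, 195.0], 0.89, 1331), ([220.0, 170.0], 0.6, 1257), ([335.0, 292.0], 0.55, 5455), ([226.0, 145.0], 0.35, 282)]
[([249.0, 193.0], 0.89, 648), ([190.0, 216.0], 0.72, 627), ([302.0, 151.0], 0.5, 387)]
-40.0 [ 0.60109216  0.18408532 -0.31335855] -17.95412221183448 0.08556996676008599
-20.0 [ 0.60185524  0.18218578 -0.27520383] -15.768018014868868 0.10438175149951379
-10.0 [ 0.60129928  0.18394697 -0.3136337 ] -17.96988748258553 0.08959588760016413
0.0 [ 0.60129616  0.18402138 -0.31233593] -17.895530681131294 0.08821111832143624
10.0 [0.60279733 0.16169656 0.38487143] 22.05150875248351 0.5253107200460642
20.0 [0.60583719 0.15020759 0.7051323 ] 40.40110495863565 0.4819807096428884
40.0 [0.61610803 0.14640164 1.01716844] 58.27945851455073 0.3942285656321265
```

View pics/s1.png

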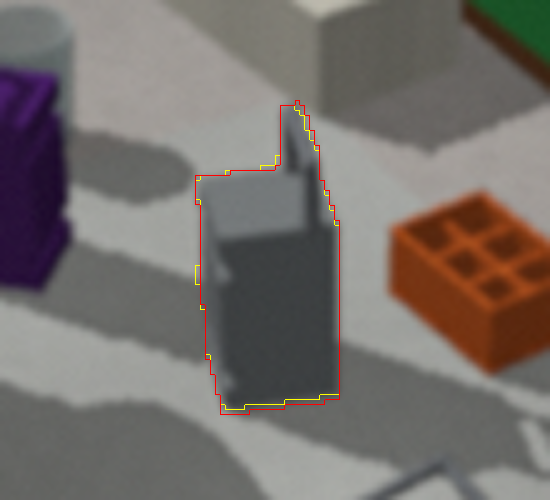

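View pics/t1.png

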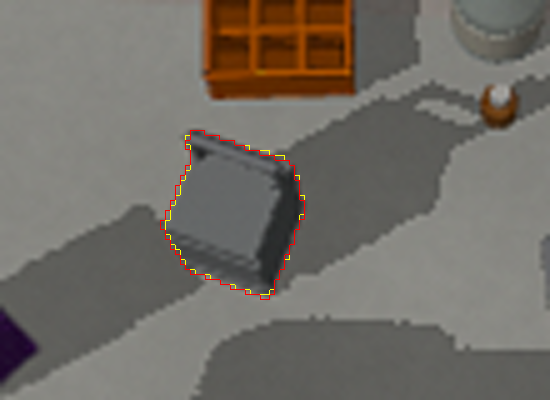

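View pics/s1c.png

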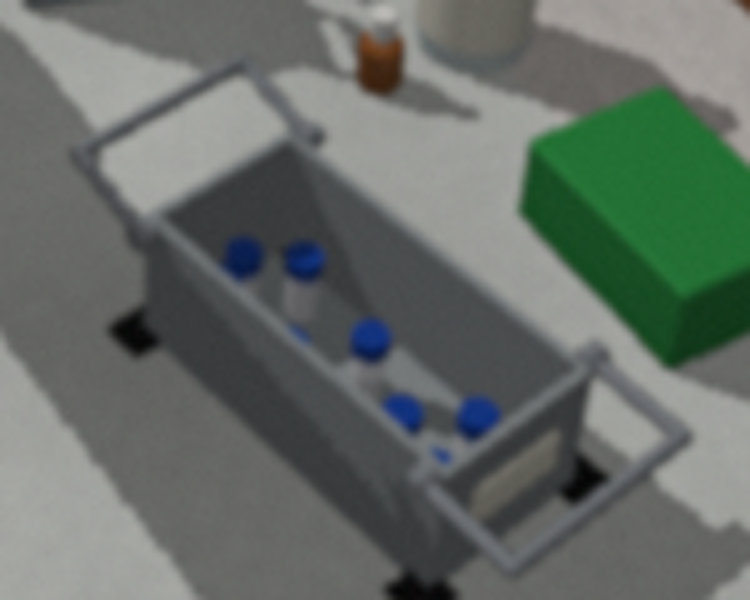

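View pics/t1c.png

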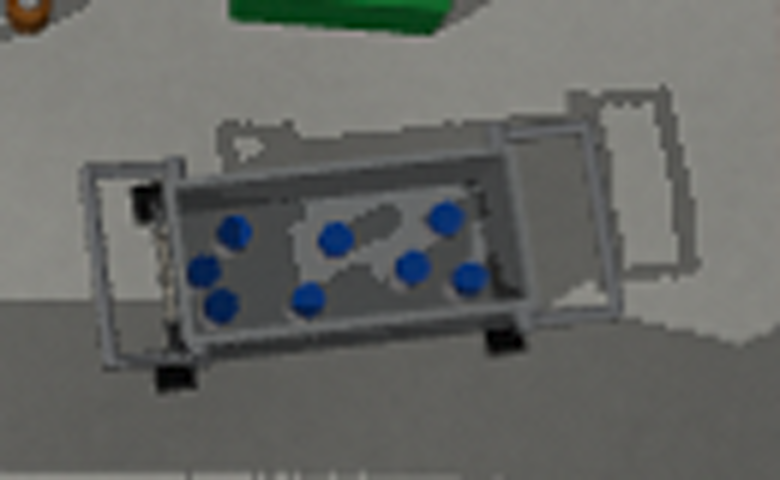

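```bash
cat > car.py <<'E'
from h import *
from scipy.optimize import least_squares
def carpts(v):
    x,y,th,an,af=v; c,s=np.cos(th),np.sin(th); Rm=np.array([[c,-s,0],[s,c,0],[0,0,1]])
    P=[]
    for sg,a in((-1,an),(1,af)):
        yy=sg*(.088-.0506*np.cos(a+.159)); zz=.076+.0506*np.sin(a+.159)
        P+=[[-.051,yy,zz],[.051,yy,zz]]
    for sg in(-1,1): P+=[[-.045,sg*.095,.08],[.045,sg*.095,.08]]
    return np.array(P)@Rm.T+[x,y,0]
E
python3 - <<'E'
from car import *
s=bot.read_camera("side");t=bot.read_camera("top")
# near(-x),near(+x),far(-x),far(+x), rim same
us=np.array([[363,333],[397,307.4],[276.4,251.4],[309,233.6],[348,314],[378,292],[290,264.4],[319,248]])
ut=np.array([[397,222.5],[393.3,191.2],[313.3,230.3],[309.7,198.3],[383,220.8],[379.7,195],[326.7,227.5],[324.2,200.5]])
def res(v): 
    P=carpts(v); return np.r_[(proj(s,P)-us).ravel(),(proj(t,P)-ut).ravel()]
r=least_squares(res,[.59,-.17,0,2.8,2.8],loss="soft_l1")
print(r.x,np.degrees(r.x[2:]),r.cost); print(res(r.x).reshape(2,8,2).round(1).tolist())
for p,n,cr,k in((s,"s2",(260,220,410,340),5),(t,"t2",(295,170,425,250),6)):
    save(p,n,cr,k); im=cv2.imread(f"pics/{n}.png")
    for u in proj(p,carpts(r.x)): cv2.circle(im,tuple(int(z) for z in ((u-cr[:2]+.5)*k)),4,(0,0,255),1)
    cv2.imwrite(f"pics/{n}.png",im)
print(carpts(r.x).round(3).tolist())
E
```

```text
[ 0.59019688 -0.17281242  0.15266503  2.94664758  2.70720589] [  8.74706185 168.83047004 155.11147152] 11.77301574511242
[[[-0.5, 0.4], [0.1, -0.2], [-0.8, 0.0], [-0.1, -0.5], [0.7, 2.8], [1.1, 3.0], [-1.0, -1.0], [-0.6, -1.7]], [[1.1, -0.5], [-0.1, -0.1], [-0.3, -0.2], [-0.3, 0.2], [1.6, 0.6], [0.8, -1.0], [-1.0, -0.2], [-1.9, -0.8]]]
[[0.561, -0.318, 0.078], [0.662, -0.302, 0.078], [0.519, -0.045, 0.09], [0.62, -0.03, 0.09], [0.56, -0.274, 0.08], [0.649, -0.26, 0.08], [0.531, -0.086, 0.08], [0.62, -0.072, 0.08]]
```

View pics/s2.png

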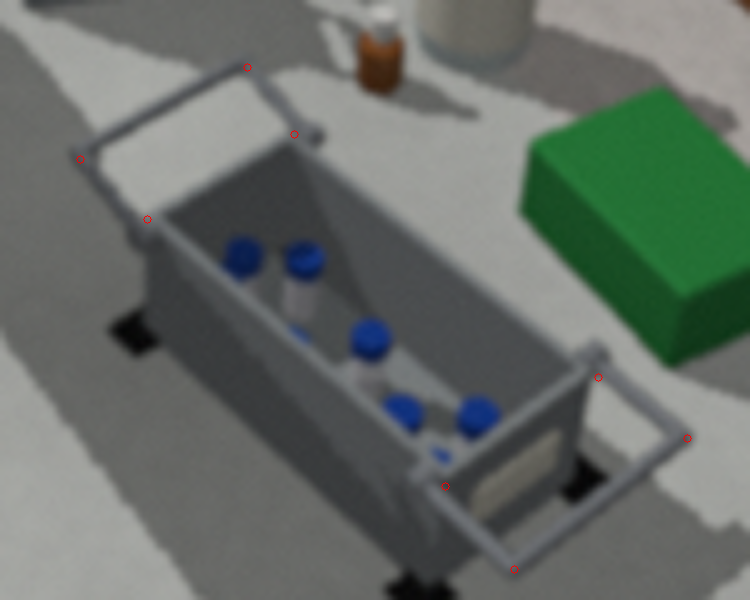

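View pics/t2.png

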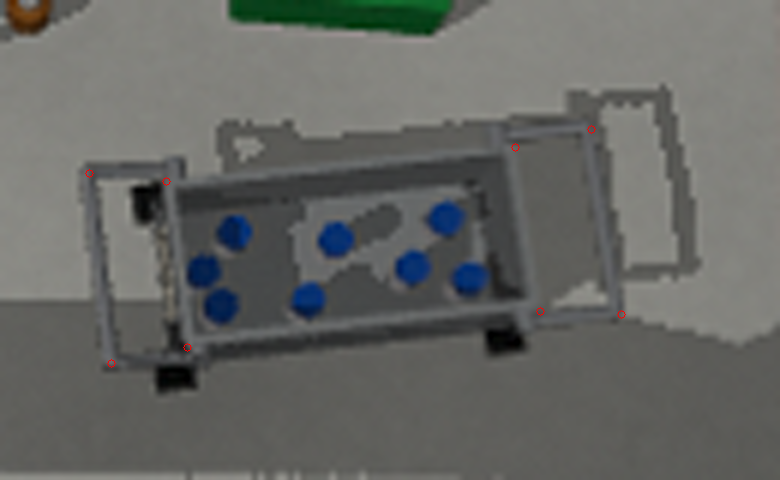

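```bash
cat >> h.py <<'E'
def down(az):  # tool down, tool x at azimuth az deg
    a=np.radians(az); x=[np.cos(a),np.sin(a),0]; z=[0,0,-1]; return np.stack([x,np.cross(z,x),z],1)
def twist(pos,Rm,n,cl=0,start=None):
    o=bot.get_obs(); p0=np.array(o["eef_pos"]);R0=R.from_quat(np.roll(o["tool_rot"],-1)).as_matrix()
    if start is not None: p0,R0=start
    Rr=R.from_matrix(R0.T@Rm); w=Rr.as_rotvec(); d=R0.T@(np.array(pos)-p0)
    th=np.linalg.norm(w); W=np.array([[0,-w[2],w[1]],[w[2],0,-w[0]],[-w[1],w[0],0]])
    V=np.eye(3) if th<1e-9 else np.eye(3)+(1-np.cos(th))/th**2*W+(th-np.sin(th))/th**3*W@W
    v=np.linalg.solve(V,d)
    print(n,"rows of",np.round(np.r_[v*100/n,np.degrees(w)/n,cl],3).tolist())
E
python3 - <<'E'
from h import *
th=np.radians(-17.95); u=np.array([np.cos(th),np.sin(th),0]); e=np.array([.601,.184,0])
p=e+.052*u; print(p, e-.06*u, e-.158*u)
twist([p[0],p[1],.22],down(-17.95),20)
E
```

```text
[0.65046894 0.16797428 0.        ] [0.54392045 0.20249122 0.        ] [0.45069052 0.23269353 0.        ]
20 rows of [0.994, 3.476, 0.057, -0.0, -0.0, 4.51, 0.0]
```

{"api": "step_arm", "payload": {"increments": [[0.99, 3.48, 0.06, 0, 0, 4.51, 0], [0.99, 3.48, 0.06, 0, 0, 4.51, 0], [0.99, 3.48, 0.06, 0, 0, 4.51, 0], [0.99, 3.48, 0.06, 0, 0, 4.51, 0], [0.99, 3.48, 0.06, 0, 0, 4.51, 0], [0.99, 3.48, 0.06, 0, 0, 4.51, 0], [0.99, 3.48, 0.06, 0, 0, 4.51, 0], [0.99, 3.48, 0.06, 0, 0, 4.51, 0], [0.99, 3.48, 0.06, 0, 0, 4.51, 0], [0.99, 3.48, 0.06, 0, 0, 4.51, 0], [0.99, 3.48, 0.06, 0, 0, 4.51, 0], [0.99, 3.48, 0.06, 0, 0, 4.51, 0], [0.99, 3.48, 0.06, 0, 0, 4.51, 0], [0.99, 3.48, 0.06, 0, 0, 4.51, 0], [0.99, 3.48, 0.06, 0, 0, 4.51, 0], [0.99, 3.48, 0.06, 0, 0, 4.51, 0], [0.99, 3.48, 0.06, 0, 0, 4.51, 0], [0.99, 3.48, 0.06, 0, 0, 4.51, 0], [0.99, 3.48, 0.06, 0, 0, 4.51, 0], [0.99, 3.48, 0.06, 0, 0, 4.51, 0]], "squeeze": 25}}

```text
t: 4.2
eef_pos: [0.6689, 0.1831, 0.2193]
tool_rot: [-0.0, 0.987, -0.158, 0.0]
contact_force: [1.8, 0.7, -0.6]
gripper_width: 1.001
```

```bash
python3 - <<'E'
from h import *
st(); twist([.6505,.168,.22],down(-17.95),1)
t=bot.read_camera("top");save(t,"t3",(200,140,310,240),5)
st()
E
```

```text
t 4.2 p [0.6689 0.1831 0.2193] q [-1.000e-04  9.875e-01 -1.578e-01  2.000e-04] F [ 1.8  0.7 -0.6] w 1.001 j [-0.68  0.55  0.48  1.54 -0.28  1.11 -0.45]
1 rows of [-1.282, 2.003, -0.072, -0.015, -0.017, -0.21, 0.0]
t 4.25 p [0.6694 0.1735 0.2196] q [ 2.400e-03  9.864e-01 -1.643e-01  6.000e-04] F [-0.1 -7.  -0.3] w 1.0 j [-0.67  0.55  0.49  1.55 -0.27  1.11 -0.45]
```

View pics/t3.png

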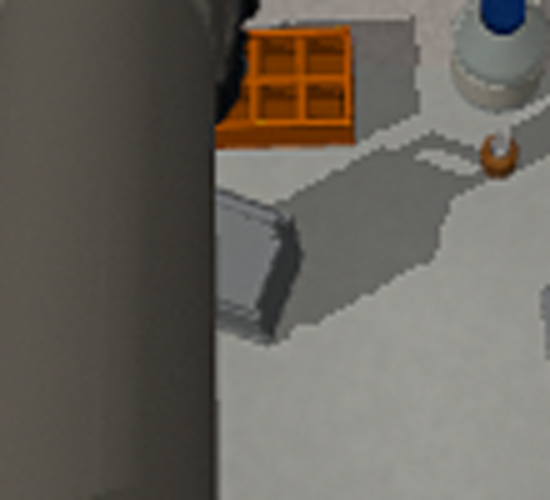

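{"api": "step_arm", "payload": {"increments": [[0, 0, 0, 0, 0, 0, 0], [0, 0, 0, 0, 0, 0, 0], [0, 0, 0, 0, 0, 0, 0]]}}

```text
t: 4.55
eef_pos: [0.6683, 0.1864, 0.2191]
tool_rot: [-0.0, 0.988, -0.155, -0.0]
contact_force: [-0.7, 0.2, 1.0]
gripper_width: 0.999
```

```bash
python3 - <<'E'
from h import *
st(); twist([.6505,.168,.139],down(-17.95),1)
E
```

```text
t 4.55 p [0.6683 0.1864 0.2191] q [-5.000e-04  9.879e-01 -1.548e-01 -3.000e-04] F [-0.7  0.2  1. ] w 0.999 j [-0.68  0.55  0.48  1.54 -0.28  1.11 -0.45]
1 rows of [-1.125, 2.302, 8.014, -0.05, 0.037, 0.134, 0.0]
```

{"api": "step_arm", "payload": {"increments": [[-0.4, 0.8, 0, 0, 0, 0, 0], [-0.4, 0.8, 0, 0, 0, 0, 0], [-0.32, 0.7, 1, 0, 0, 0, 0], [0, 0, 2, 0, 0, 0, 0], [0, 0, 2, 0, 0, 0, 0], [0, 0, 2, 0, 0, 0, 0], [0, 0, 1, 0, 0, 0, 0], [0, 0, 0, 0, 0, 0, 0], [0, 0, 0, 0, 0, 0, 0]]}}

```text
t: 5.45
eef_pos: [0.6511, 0.166, 0.1397]
tool_rot: [-0.0, 0.988, -0.156, 0.0]
contact_force: [0.2, 0.1, 1.4]
gripper_width: 1.002
```

```bash
python3 - <<'E'
from h import *
st(); twist([.6505,.168,.139],down(-17.95),1)
s=bot.read_camera("side");save(s,"s4",(220,110,330,220),5)
E
```

```text
t 5.45 p [0.6511 0.166  0.1397] q [-0.000e+00  9.877e-01 -1.561e-01  2.000e-04] F [0.2 0.1 1.4] w 1.002 j [-0.65  0.6   0.45  1.67 -0.31  0.95 -0.4 ]
1 rows of [-0.119, -0.175, 0.072, -0.008, -0.027, -0.015, 0.0]
```

View pics/s4.png

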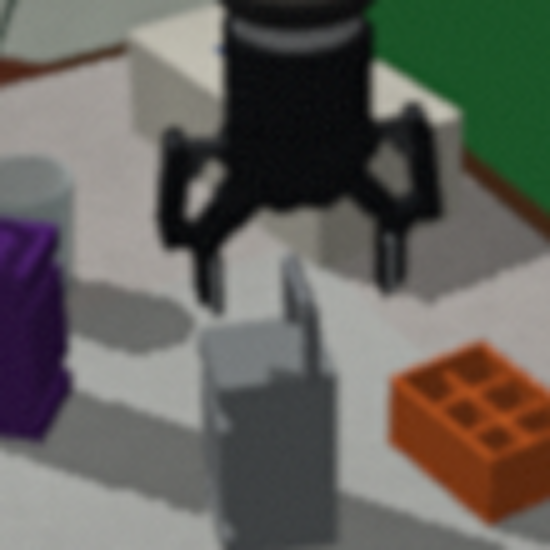

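{"api": "step_arm", "payload": {"increments": [[-0.1, -0.1, 0, 0, 0, 0, 0.4], [0, 0, 0, 0, 0, 0, 0.7], [0, 0, 0, 0, 0, 0, 0.8], [0, 0, 0, 0, 0, 0, 0.85], [0, 0, 0, 0, 0, 0, 0.9], [0, 0, 0, 0, 0, 0, 1], [0, 0, 0, 0, 0, 0, 1], [0, 0, 0, 0, 0, 0, 1], [0, 0, 0, 0, 0, 0, 1]], "squeeze": 25}}

```text
t: 6.4
eef_pos: [0.6503, 0.1673, 0.1394]
tool_rot: [0.0, 0.988, -0.156, 0.0]
contact_force: [0.8, -0.3, 1.2]
gripper_width: 0.092
```

```bash
python3 - <<'E'
from h import *
st(); 
r=np.hypot(52,158); f0=np.degrees(np.arctan2(158,52)); n=24
c=lambda f:np.array([r*np.cos(np.radians(f)),r*np.sin(np.radians(f))])/10
for k in range(n):
    d=c(f0+90*(k+1)/n)-c(f0+90*k/n); print([round(d[0],2),0,round(-d[1],2),0,0,0,1],end=", ")
s=bot.read_camera("side");save(s,"s5",(220,110,330,220),5)
E
```

```text
t 6.4 p [0.6503 0.1673 0.1394] q [ 0.000e+00  9.877e-01 -1.561e-01  1.000e-04] F [ 0.8 -0.3  1.2] w 0.092 j [-0.66  0.6   0.45  1.67 -0.31  0.95 -0.4 ]
[np.float64(-1.04), 0, np.float64(-0.31), 0, 0, 0, 1], [np.float64(-1.06), 0, np.float64(-0.24), 0, 0, 0, 1], [np.float64(-1.08), 0, np.float64(-0.17), 0, 0, 0, 1], [np.float64(-1.08), 0, np.float64(-0.1), 0, 0, 0, 1], [np.float64(-1.09), 0, np.float64(-0.03), 0, 0, 0, 1], [np.float64(-1.09), 0, np.float64(0.05), 0, 0, 0, 1], [np.float64(-1.08), 0, np.float64(0.12), 0, 0, 0, 1], [np.float64(-1.07), 0, np.float64(0.19), 0, 0, 0, 1], [np.float64(-1.06), 0, np.float64(0.26), 0, 0, 0, 1], [np.float64(-1.04), 0, np.float64(0.33), 0, 0, 0, 1], [np.float64(-1.02), 0, np.float64(0.39), 0, 0, 0, 1], [np.float64(-0.99), 0, np.float64(0.46), 0, 0, 0, 1], [np.float64(-0.96), 0, np.float64(0.52), 0, 0, 0, 1], [np.float64(-0.92), 0, np.float64(0.58), 0, 0, 0, 1], [np.float64(-0.88), 0, np.float64(0.64), 0, 0, 0, 1], [np.float64(-0.83), 0, np.float64(0.7), 0, 0, 0, 1], [np.float64(-0.79), 0, np.float64(0.75), 0, 0, 0, 1], [np.float64(-0.74), 0, np.float64(0.8), 0, 0, 0, 1], [np.float64(-0.68), 0, np.float64(0.85), 0, 0, 0, 1], [np.float64(-0.63), 0, np.float64(0.89), 0, 0, 0, 1], [np.float64(-0.57), 0, np.float64(0.93), 0, 0, 0, 1], [np.float64(-0.5), 0, np.float64(0.96), 0, 0, 0, 1], [np.float64(-0.44), 0, np.float64(1.0), 0, 0, 0, 1], [np.float64(-0.37), 0, np.float64(1.02), 0, 0, 0, 1],
```

View pics/s5.png

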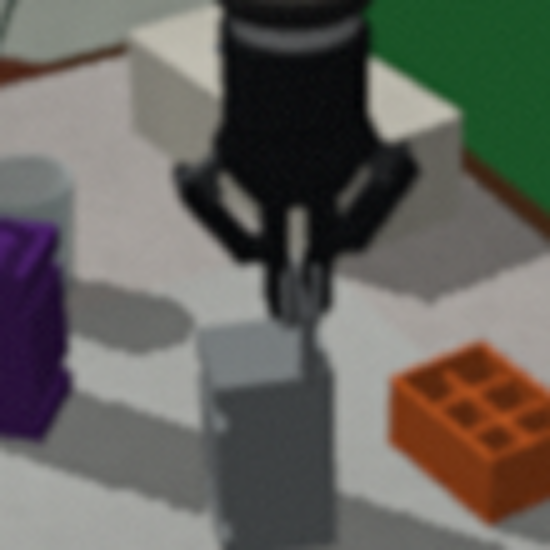

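{"api": "step_arm", "payload": {"increments": [[-1.04, 0, -0.31, 0, 0, 0, 1], [-1.06, 0, -0.24, 0, 0, 0, 1], [-1.08, 0, -0.17, 0, 0, 0, 1], [-1.08, 0, -0.1, 0, 0, 0, 1], [-1.09, 0, -0.03, 0, 0, 0, 1], [-1.09, 0, 0.05, 0, 0, 0, 1], [-1.08, 0, 0.12, 0, 0, 0, 1], [-1.07, 0, 0.19, 0, 0, 0, 1], [-1.06, 0, 0.26, 0, 0, 0, 1], [-1.04, 0, 0.33, 0, 0, 0, 1], [-1.02, 0, 0.39, 0, 0, 0, 1], [-0.99, 0, 0.46, 0, 0, 0, 1], [0, 0, 0, 0, 0, 0, 1]]}}

```text
t: 7.75
eef_pos: [0.5377, 0.2075, 0.137]
tool_rot: [-0.005, 0.988, -0.157, 0.008]
contact_force: [4.1, -4.1, 33.8]
gripper_width: 0.09
```

```bash
python3 - <<'E'
from h import *
st(); 
s=bot.read_camera("side");save(s,"s6",(200,110,330,240),4.5)
E
```

```text
t 7.75 p [0.5377 0.2075 0.137 ] q [-0.0045  0.9875 -0.1571  0.0083] F [ 4.1 -4.1 33.8] w 0.09 j [-0.84  0.45  0.46  1.92 -0.27  0.81 -0.55]
```

View pics/s6.png

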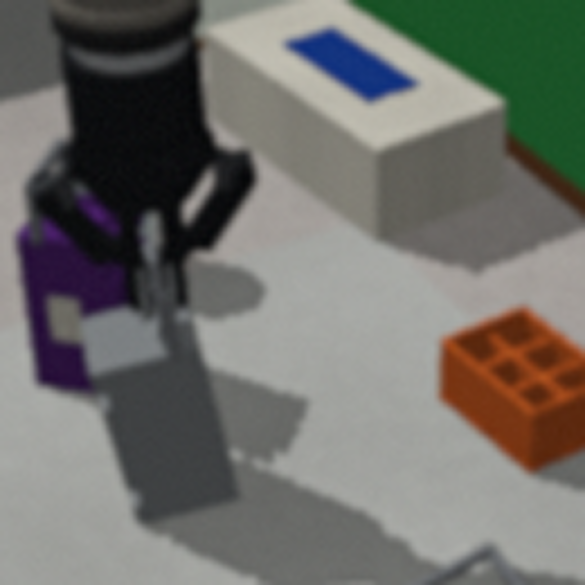

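```bash
cat >> fit.py <<'E'
def tilted(v):
    # v: edge x,y,z, heading, tilt (0 standing, pi/2 lying)
    x,y,z,th,t=v; c,s=np.cos(th),np.sin(th)
    u=np.array([c,s,0]);k=np.array([0,0,1.]);w=np.array([-s,c,0])
    X=-k*np.cos(t)+u*np.sin(t); Z=u*np.cos(t)+k*np.sin(t); Rm=np.stack([X,w,Z],1)
    o=np.array([x,y,z])-.06*X
    return [V@Rm.T+o for V in (B,HB,A1,A2)],o,Rm
E
python3 - <<'E'
from fit import *
s=bot.read_camera("side");o=bot.get_obs()
Rt=R.from_quat(np.roll(o["tool_rot"],-1)).as_matrix(); bar=np.array(o["eef_pos"])-.019*Rt[:,2]; print(bar)
l=bot.cut_out(s,"tote"); print([(np.round(x["point"]).tolist(),round(x["score"],2),int(x["pixels"].sum())) for x in l])
l.sort(key=lambda x:np.hypot(*(np.array(x["point"])-(238,203)))); m=l[0]["pixels"]
def pose(t,th):
    P,oo,Rm=tilted([0,0,0,th,t]); hb=Rm@[-.098,0,.052]+oo; return np.r_[bar-hb,th,t]
def cost(v):
    P,_,_=tilted(pose(*v)); r=render(s,P[:1]); 
    return 1-(r&m).sum()/(r|m).sum()
for t0 in (.2,.5,.8):
    r=minimize(cost,[t0,-.313],method="Nelder-Mead",options=dict(initial_simplex=[[t0,-.313],[t0+.2,-.313],[t0,-.2]]));print(np.degrees(r.x),r.fun,pose(*r.x)[:3])
v=pose(*r.x); x0,y0=200,110
big=cv2.resize(s["pixels"][y0:240,x0:330],None,fx=4.5,fy=4.5)
for V in tilted(v)[0]:
    for u in proj(s,V): cv2.circle(big,tuple(int(q) for q in (u-[x0,y0]+.5)*4.5),3,(255,0,0),1)
cv2.imwrite("pics/s7.png",big[:,:,::-1])
E
```

```text
[0.53751071 0.20717503 0.15591701]
[([211.0, 175.0], 0.85, 547), ([291.0, 243.0], 0.6, 316), ([318.0, 196.0], 0.38, 918)]
[ 11.4591559  -17.93357899] 1.0 [ 0.51888801  0.21320205 -0.00926432]
[ 28.64788976 -17.93357899] 1.0 [ 0.56616249  0.19790221 -0.00767116]
[ 45.83662361 -17.93357899] 1.0 [0.6108776  0.18343067 0.00853483]
```

View pics/s7.png

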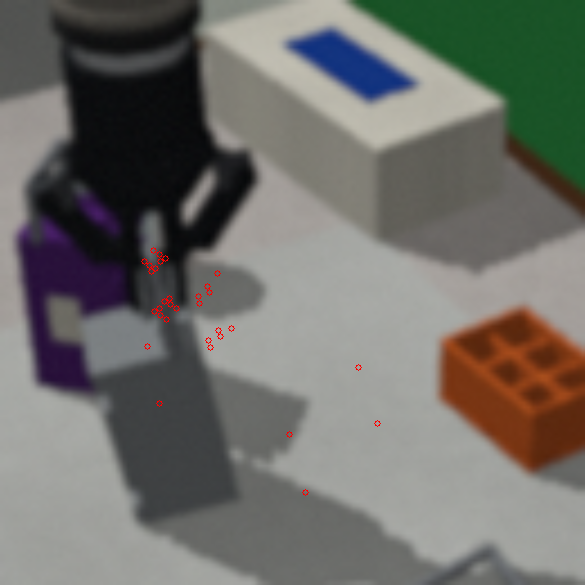

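```bash
python3 - <<'E'
from fit import *
from scipy.optimize import least_squares
s=bot.read_camera("side");t=bot.read_camera("top");save(t,"t7",(180,140,310,240),5);o=bot.get_obs()
Rt=R.from_quat(np.roll(o["tool_rot"],-1)).as_matrix(); bar=np.array(o["eef_pos"])-.019*Rt[:,2]
loc=np.array([[-60,-30,0],[60,-30,0],[60,-30,66],[-60,30,0]])/1000
px=np.array([[92,378],[143,522],[238,495],[80,325]])/4.5+[200,110]-.5
def P(v):
    _,oo,Rm=tilted([v[0],v[1],v[2],v[3],v[4]]); 
    Rm2=R.from_rotvec(np.array(v[5:8])).as_matrix()@Rm
    return oo,Rm2
def res(v):
    oo,Rm=P(v); hb=Rm@[-.098,0,.052]+oo
    return np.r_[(proj(s,loc@Rm.T+oo)-px).ravel(),(hb-bar)/.003,np.array(v[5:8])/.1]
r=least_squares(res,[.56,.2,0,-.313,.4,0,0,0]); oo,Rm=P(r.x)
print(r.x.round(3),r.cost,res(r.x).round(2)); print("tilt",np.degrees(np.arccos(-Rm[2,0])),Rm.round(2).tolist(),oo)
for c in [(60,-30,0),(60,30,0),(60,-30,66),(60,30,66)]: print(c,(Rm@(np.array(c)/1000)+oo).round(3))
st()
E
```

```text
[ 0.512  0.223 -0.006 -0.279  0.152  0.056 -0.016 -0.   ] 2.3408408864056494 [ 0.38  1.09 -0.75  0.36  0.65  0.21  0.19 -0.8  -0.18  0.77  0.75  0.56
 -0.16 -0.  ]
tilt 9.32988388094354 [[0.16, 0.28, 0.95], [0.01, 0.96, -0.28], [-0.99, 0.06, 0.15]] [0.50369216 0.22525586 0.05354673]
(60, -30, 0) [ 0.505  0.197 -0.007]
(60, 30, 0) [ 0.522  0.255 -0.004]
(60, -30, 66) [0.568 0.179 0.003]
(60, 30, 66) [0.584 0.236 0.006]
t 8.0 p [0.538  0.2072 0.1369] q [-0.0044  0.9875 -0.1573  0.0082] F [ 4.7 -5.2 33.5] w 0.093 j [-0.84  0.45  0.46  1.92 -0.27  0.81 -0.55]
```

View pics/t7.png

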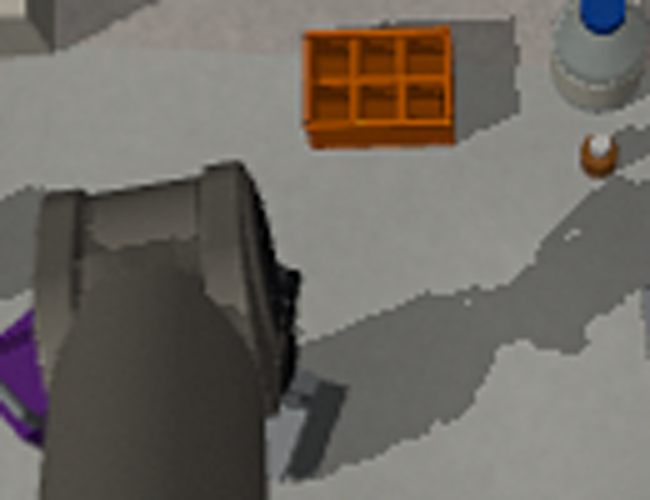

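{"api": "step_arm", "payload": {"increments": [[0, 0, -0.5, 0, 0, 0, 1], [0, 0, -0.5, 0, 0, 0, 1], [0, 0, -0.5, 0, 0, 0, 1], [0, 0, -0.5, 0, 0, 0, 1], [0, 0, 0, 0, 0, 0, 1], [0, 0, 0, 0, 5, 0, 1], [0, 0, 0, 0, 5, 0, 1], [0, 0, 0, 0, 5, 0, 1], [0, 0, 0, 0, 5, 0, 1], [0, 0, 0, 0, 5, 0, 1], [0, 0, 0, 0, 5, 0, 1], [0, 0, 0, 0, 5, 0, 1], [0, 0, 0, 0, 0, 0, 1], [0, 0, 0, 0, 0, 0, 1]], "squeeze": 50}}

```text
t: 9.4
eef_pos: [0.5289, 0.207, 0.1494]
tool_rot: [0.048, 0.942, -0.148, 0.296]
contact_force: [-0.2, -1.1, -3.3]
gripper_width: 0.087
```

```bash
python3 - <<'E'
from h import *
o=st(); print(R.from_quat(np.roll(o["tool_rot"],-1)).as_matrix().round(3))
s=bot.read_camera("side");save(s,"s8",(180,90,330,240),4)
t=bot.read_camera("top");save(t,"t8",(180,140,310,260),5)
E
```

```text
t 9.4 p [0.5289 0.207  0.1494] q [ 0.0477  0.9424 -0.1478  0.2962] F [-0.2 -1.1 -3.3] w 0.087 j [-1.59  0.51  1.03  2.27  0.32  0.26 -1.31]
[[ 0.781 -0.307  0.544]
 [-0.25  -0.952 -0.177]
 [ 0.572  0.002 -0.82 ]]
```

View pics/s8.png

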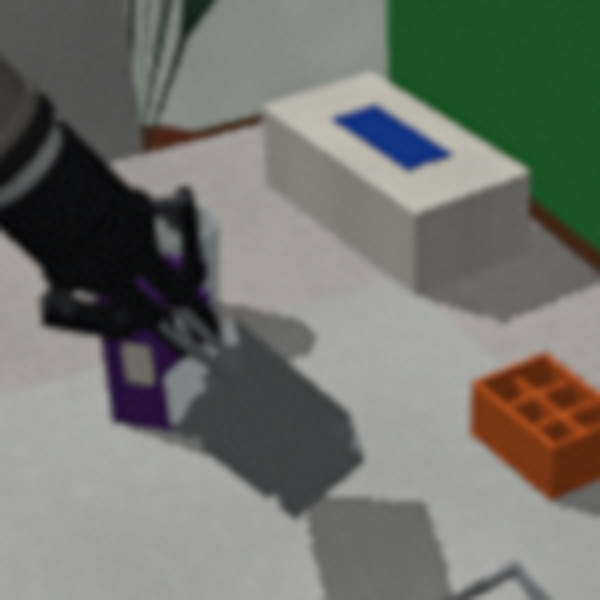

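View pics/t8.png

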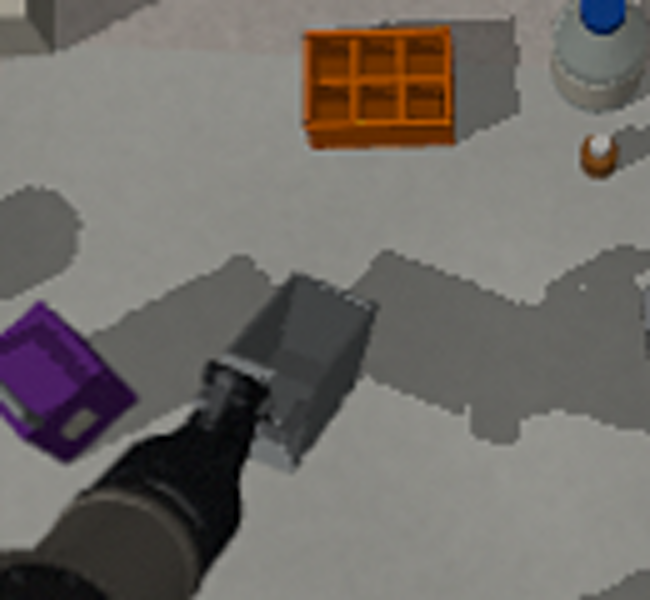

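```bash
cat > arc.py <<'E'
import numpy as np,sys
d=np.radians(float(sys.argv[1])); t0,t1,n=float(sys.argv[2]),float(sys.argv[3]),int(sys.argv[4])
r=16.63; c=lambda t:r*np.array([np.cos(np.radians(71.8+t)),np.sin(np.radians(71.8+t))])
out=[]
for k in range(n):
    u,h=c(t0+(t1-t0)*(k+1)/n)-c(t0+(t1-t0)*k/n)
    out.append([round(float(u*np.cos(d)+h*np.sin(d)),2),0,round(float(u*np.sin(d)-h*np.cos(d)),2),0,0,0,1])
print(out)
E
python3 arc.py 34.9 44 90 16
python3 -c "
import numpy as np;d=np.radians(34.9)
for u,h in((4,0),(0,-1.6)):print(u*np.cos(d)+h*np.sin(d),u*np.sin(d)-h*np.cos(d))"
python3 - <<'E'
from h import *
s=bot.read_camera("side")
# fit held tote with corner picks (s8 4x, off 180,90)
from fit import *
from scipy.optimize import least_squares
o=bot.get_obs();Rt=R.from_quat(np.roll(o["tool_rot"],-1)).as_matrix(); bar=np.array(o["eef_pos"])-.019*Rt[:,2]; print(bar)
px=np.array([[187,420],[298,516],[362,458],[165,392]])/4+[180,90]-.5
loc=np.array([[-60,-30,0],[60,-30,0],[60,-30,66],[-60,30,0]])/1000
def P(v):
    _,oo,Rm=tilted(v[:5]); return oo,R.from_rotvec(np.array(v[5:8])).as_matrix()@Rm
def res(v):
    oo,Rm=P(v); hb=Rm@[-.098,0,.052]+oo
    return np.r_[(proj(s,loc@Rm.T+oo)-px).ravel(),(hb-bar)/.003,np.array(v[5:8])/.1]
r=least_squares(res,[.58,.2,0,-.313,.8,0,0,0]); oo,Rm=P(r.x)
print(r.cost,"tilt",np.degrees(np.arccos(-Rm[2,0])))
for c in [(60,-30,0),(60,30,0),(60,-30,66),(60,30,66)]: print(c,(Rm@(np.array(c)/1000)+oo).round(3))
E
```

```text
[[-0.83, 0, -0.11, 0, 0, 0, 1], [-0.83, 0, -0.07, 0, 0, 0, 1], [-0.83, 0, -0.03, 0, 0, 0, 1], [-0.83, 0, 0.01, 0, 0, 0, 1], [-0.83, 0, 0.06, 0, 0, 0, 1], [-0.83, 0, 0.1, 0, 0, 0, 1], [-0.82, 0, 0.14, 0, 0, 0, 1], [-0.81, 0, 0.18, 0, 0, 0, 1], [-0.8, 0, 0.22, 0, 0, 0, 1], [-0.79, 0, 0.26, 0, 0, 0, 1], [-0.78, 0, 0.3, 0, 0, 0, 1], [-0.76, 0, 0.34, 0, 0, 0, 1], [-0.74, 0, 0.38, 0, 0, 0, 1], [-0.72, 0, 0.41, 0, 0, 0, 1], [-0.7, 0, 0.45, 0, 0, 0, 1], [-0.68, 0, 0.48, 0, 0, 0, 1]]
3.2806075034950886 2.2885834937820646
-0.9154333975128259 1.3122430013980355
[0.52012968 0.20918601 0.16587348]
6.538173667780192 tilt 35.10709030078894
(60, -30, 0) [0.565 0.168 0.012]
(60, 30, 0) [0.57  0.228 0.008]
(60, -30, 66) [0.619 0.166 0.049]
(60, 30, 66) [0.625 0.226 0.046]
```

{"api": "step_arm", "payload": {"increments": [[0.9, 0, 0.63, 0, 0, 0, 1], [0.9, 0, 0.63, 0, 0, 0, 1], [0.9, 0, 0.63, 0, 0, 0, 1], [0.9, 0, 0.63, 0, 0, 0, 1], [0.9, 0, 0.63, 0, 0, 0, 1], [-0.23, 0, 0.33, 0, 0, 0, 1], [-0.23, 0, 0.33, 0, 0, 0, 1], [-0.23, 0, 0.33, 0, 0, 0, 1], [0, 0, 0, 0, 0, 0, 1], [0, 0, 0, 0, 0, 0, 1]], "squeeze": 50}}

```text
t: 10.55
eef_pos: [0.5813, 0.1898, 0.1374]
tool_rot: [0.047, 0.942, -0.148, 0.297]
contact_force: [-0.5, 0.3, -2.1]
gripper_width: 0.086
```

```bash
python3 - <<'E'
from h import *
o=st(); Rm=R.from_quat(np.roll(o["tool_rot"],-1)).as_matrix(); print(Rm.round(3)); print(np.array(o["eef_pos"])-.019*Rm[:,2])
s=bot.read_camera("side");save(s,"s9",(180,90,330,240),4)
E
```

```text
t 10.55 p [0.5813 0.1898 0.1374] q [ 0.0471  0.9421 -0.1484  0.2968] F [-0.5  0.3 -2.1] w 0.086 j [-1.39  0.54  0.91  2.2   0.32  0.22 -1.25]
[[ 0.78  -0.308  0.545]
 [-0.252 -0.951 -0.177]
 [ 0.573  0.001 -0.819]]
[0.5709693  0.19320207 0.15300479]
```

View pics/s9.png

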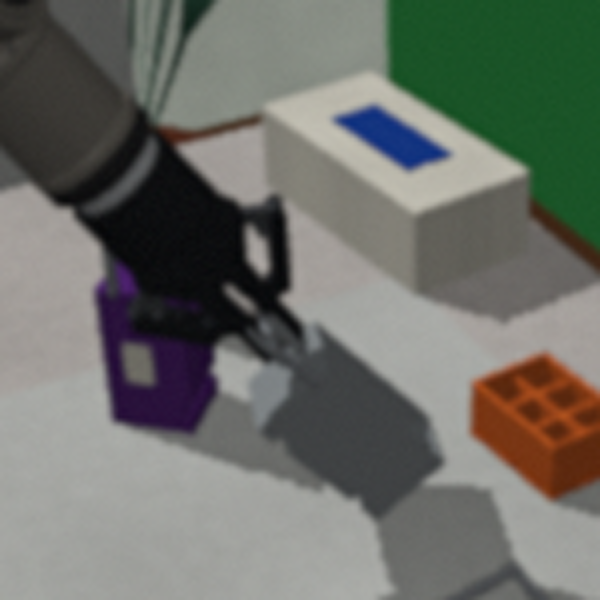

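```bash
python3 arc.py 35 45 90 16
```

```text
[[-0.81, 0, -0.1, 0, 0, 0, 1], [-0.81, 0, -0.06, 0, 0, 0, 1], [-0.82, 0, -0.02, 0, 0, 0, 1], [-0.82, 0, 0.02, 0, 0, 0, 1], [-0.81, 0, 0.06, 0, 0, 0, 1], [-0.81, 0, 0.1, 0, 0, 0, 1], [-0.8, 0, 0.14, 0, 0, 0, 1], [-0.8, 0, 0.18, 0, 0, 0, 1], [-0.79, 0, 0.22, 0, 0, 0, 1], [-0.77, 0, 0.26, 0, 0, 0, 1], [-0.76, 0, 0.3, 0, 0, 0, 1], [-0.74, 0, 0.33, 0, 0, 0, 1], [-0.73, 0, 0.37, 0, 0, 0, 1], [-0.71, 0, 0.41, 0, 0, 0, 1], [-0.69, 0, 0.44, 0, 0, 0, 1], [-0.67, 0, 0.47, 0, 0, 0, 1]]
```

{"api": "step_arm", "payload": {"increments": [[-0.17, 0, 0.25, 0, 0, 0, 1], [-0.17, 0, 0.25, 0, 0, 0, 1], [0, 0, 0, 0, 0, 0, 1], [0, 0, 0, 0, 0, 0, 1]], "squeeze": 30}}

```text
t: 11.0
eef_pos: [0.5818, 0.1897, 0.1317]
tool_rot: [0.047, 0.942, -0.149, 0.297]
contact_force: [0.5, 0.3, -1.1]
gripper_width: 0.082
```

{"api": "step_arm", "payload": {"increments": [[-0.11, 0, 0.16, 0, 0, 0, 1], [-0.81, 0, -0.06, 0, 0, 0, 1], [-0.82, 0, -0.02, 0, 0, 0, 1], [-0.82, 0, 0.02, 0, 0, 0, 1], [-0.81, 0, 0.06, 0, 0, 0, 1], [0, 0, 0, 0, 0, 0, 1]], "squeeze": 20}}

```text
t: 11.6
eef_pos: [0.5562, 0.199, 0.1113]
tool_rot: [0.046, 0.942, -0.148, 0.297]
contact_force: [-3.1, 0.4, 5.2]
gripper_width: 0.085
```

```bash
python3 - <<'E'
from h import *
o=st(); Rm=R.from_quat(np.roll(o["tool_rot"],-1)).as_matrix(); print(Rm.round(3)); print(np.array(o["eef_pos"])-.019*Rm[:,2])
s=bot.read_camera("side");save(s,"s10",(180,90,330,240),4)
E
```

```text
t 11.6 p [0.5562 0.199  0.1113] q [ 0.0461  0.9421 -0.1482  0.2972] F [-3.1  0.4  5.2] w 0.085 j [-1.42  0.58  0.88  2.25  0.45  0.17 -1.45]
[[ 0.779 -0.307  0.546]
 [-0.252 -0.952 -0.175]
 [ 0.574 -0.001 -0.819]]
[0.54580618 0.2023198  0.12683901]
```

View pics/s10.png

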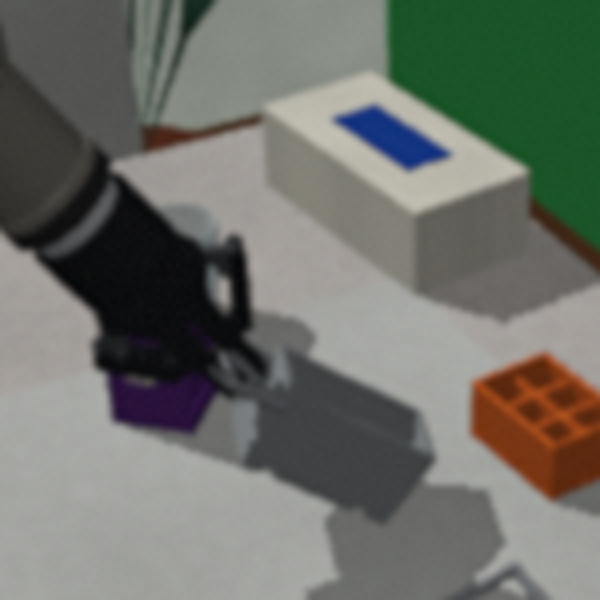

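```bash
cat > arc2.py <<'E'
import numpy as np,sys
d0,d1,t0,t1=map(float,sys.argv[1:5]); n=int(sys.argv[5]); r=16.63
def pose(k):
    t=np.radians(71.8+t0+(t1-t0)*k/n); d=np.radians(d0+(d1-d0)*k/n)
    X=np.array([np.cos(d),np.sin(d)]);Z=np.array([np.sin(d),-np.cos(d)])
    return r*np.array([np.cos(t),np.sin(t)])+1.9*Z,X,Z
out=[]
for k in range(n):
    p,X,Z=pose(k);q,_,_=pose(k+1)
    out.append([round(float((q-p)@X),2),0,round(float((q-p)@Z),2),0,round((d1-d0)/n,2),0,1])
print(out)
E
python3 arc2.py 35 7 58.5 90 14
```

```text
[[-0.72, 0, 0.07, 0, -2.0, 0, 1], [-0.71, 0, 0.12, 0, -2.0, 0, 1], [-0.7, 0, 0.17, 0, -2.0, 0, 1], [-0.68, 0, 0.21, 0, -2.0, 0, 1], [-0.67, 0, 0.26, 0, -2.0, 0, 1], [-0.64, 0, 0.3, 0, -2.0, 0, 1], [-0.62, 0, 0.34, 0, -2.0, 0, 1], [-0.59, 0, 0.38, 0, -2.0, 0, 1], [-0.56, 0, 0.42, 0, -2.0, 0, 1], [-0.53, 0, 0.46, 0, -2.0, 0, 1], [-0.5, 0, 0.49, 0, -2.0, 0, 1], [-0.46, 0, 0.52, 0, -2.0, 0, 1], [-0.42, 0, 0.55, 0, -2.0, 0, 1], [-0.38, 0, 0.57, 0, -2.0, 0, 1]]
```

{"api": "step_arm", "payload": {"increments": [[-0.72, 0, 0.07, 0, -2, 0, 1], [-0.71, 0, 0.12, 0, -2, 0, 1], [-0.7, 0, 0.17, 0, -2, 0, 1], [-0.68, 0, 0.21, 0, -2, 0, 1], [-0.67, 0, 0.26, 0, -2, 0, 1], [-0.64, 0, 0.3, 0, -2, 0, 1], [-0.62, 0, 0.34, 0, -2, 0, 1], [-0.59, 0, 0.38, 0, -2, 0, 1], [0, 0, 0, 0, 0, 0, 1]]}}

```text
t: 12.55
eef_pos: [0.5203, 0.2094, 0.0695]
tool_rot: [0.025, 0.974, -0.155, 0.163]
contact_force: [-0.3, 0.4, 0.1]
gripper_width: 0.085
```

```bash
python3 - <<'E'
from h import *
o=st(); Rm=R.from_quat(np.roll(o["tool_rot"],-1)).as_matrix(); print(Rm.round(3)); print(np.array(o["eef_pos"])-.019*Rm[:,2])
E
```

```text
t 12.55 p [0.5203 0.2094 0.0695] q [ 0.0252  0.9741 -0.1547  0.163 ] F [-0.3  0.4  0.1] w 0.085 j [-0.98  0.46  0.4   2.17  0.26  0.36 -1.18]
[[ 0.899 -0.31   0.31 ]
 [-0.293 -0.951 -0.1  ]
 [ 0.325 -0.001 -0.946]]
[0.51439404 0.2113216  0.08743659]
```

{"api": "step_arm", "payload": {"increments": [[-0.56, 0, 0.42, 0, -2, 0, 1], [-0.53, 0, 0.46, 0, -2, 0, 1], [-0.5, 0, 0.49, 0, -2, 0, 1], [-0.46, 0, 0.52, 0, -2, 0, 1], [-0.42, 0, 0.55, 0, -2, 0, 1], [-0.38, 0, 0.57, 0, -2, 0, 1], [0, 0, 0, 0, 0, 0, 1]]}}

```text
t: 13.25
eef_pos: [0.5006, 0.2153, 0.0325]
tool_rot: [0.01, 0.986, -0.156, 0.06]
contact_force: [-0.1, -0.2, -0.6]
gripper_width: 0.089
```

```bash
python3 - <<'E'
from h import *
o=st(); Rm=R.from_quat(np.roll(o["tool_rot"],-1)).as_matrix(); print(Rm.round(3)); print(np.array(o["eef_pos"])-.019*Rm[:,2])
s=bot.read_camera("side");save(s,"s11",(180,90,330,240),4)
E
```

```text
t 13.25 p [0.5006 0.2153 0.0325] q [ 0.0099  0.9858 -0.1564  0.0604] F [-0.1 -0.2 -0.6] w 0.089 j [-0.69  0.51  0.14  2.09  0.06  0.47 -0.94]
[[ 0.944 -0.31   0.116]
 [-0.307 -0.951 -0.038]
 [ 0.122  0.001 -0.993]]
[0.49841056 0.21601574 0.05135949]
```

View pics/s11.png

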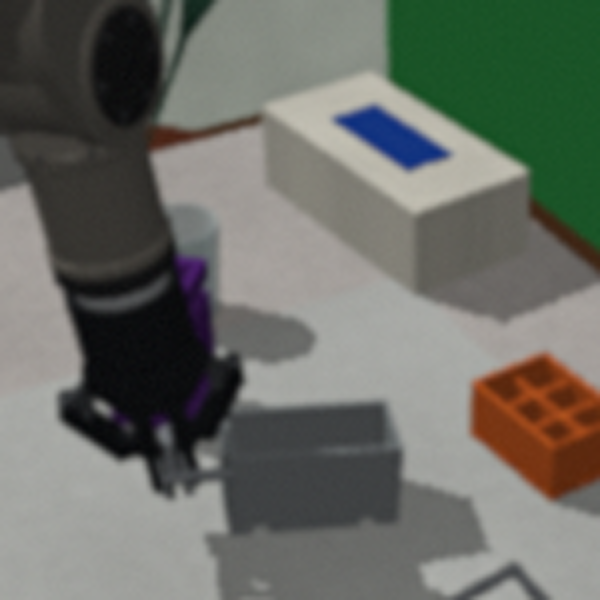

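{"api": "step_arm", "payload": {"increments": [[0, 0, 0, 0, 0, 0, 0.8], [0, 0, 0, 0, 0, 0, 0.75], [0, 0, 0, 0, 0, 0, 0.75], [0, 0, -1, 0, 0, 0, 0.75], [0, 0, -3, 0, 0, 0, 0.75], [0, 0, -4, 0, -2, 0, 0.75], [0, 0, -4, 0, -2, 0, 0.7], [0, 0, -2, 0, -3, 0, 0.65], [0, 0, 0, 0, 0, 0, 0.65]]}}

```text
t: 14.2
eef_pos: [0.4896, 0.2209, 0.1766]
tool_rot: [-0.003, 0.988, -0.157, 0.003]
contact_force: [0.8, -0.3, -0.4]
gripper_width: 0.345
```

```bash
python3 - <<'E'
from h import *
from car import *
o=st(); P=carpts([ 0.59019688,-0.17281242,0.15266503,2.94664758,2.70720589]); near=(P[0]+P[1])/2; far=(P[2]+P[3])/2; print(near,far)
twist([far[0],far[1],.16],down(-81.25),14,.65)
s=bot.read_camera("side");save(s,"s12",(180,90,330,240),4)
E
```

```text
t 14.2 p [0.4896 0.2209 0.1766] q [-0.0027  0.9876 -0.157   0.0028] F [ 0.8 -0.3 -0.4] w 0.345 j [-0.62  0.31  0.1   1.95 -0.04  0.87 -0.82]
[ 0.61126919 -0.3097681   0.07781843] [ 0.56940955 -0.03770886  0.08975911]
14 rows of [1.87, 0.802, 0.119, -0.033, -0.003, 4.513, 0.65]
```

View pics/s12.png

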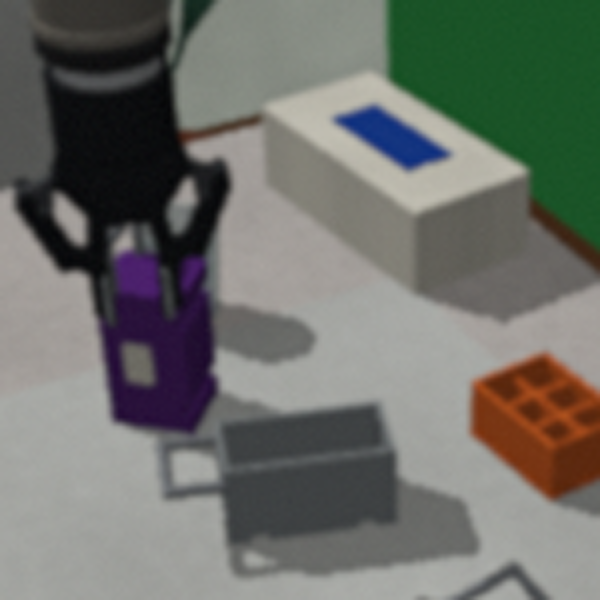

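{"api": "step_arm", "payload": {"increments": [[1.87, 0.8, 0.12, 0, 0, 4.5, 0.65], [1.87, 0.8, 0.12, 0, 0, 4.5, 0.65], [1.87, 0.8, 0.12, 0, 0, 4.5, 0.65], [1.87, 0.8, 0.12, 0, 0, 4.5, 0.65], [1.87, 0.8, 0.12, 0, 0, 4.5, 0.65], [1.87, 0.8, 0.12, 0, 0, 4.5, 0.65], [1.87, 0.8, 0.12, 0, 0, 4.5, 0.65], [1.87, 0.8, 0.12, 0, 0, 4.5, 0.65], [1.87, 0.8, 0.12, 0, 0, 4.5, 0.65], [1.87, 0.8, 0.12, 0, 0, 4.5, 0.65], [1.87, 0.8, 0.12, 0, 0, 4.5, 0.65], [1.87, 0.8, 0.12, 0, 0, 4.5, 0.65], [1.87, 0.8, 0.12, 0, 0, 4.5, 0.65], [1.87, 0.8, 0.12, 0, 0, 4.5, 0.65], [0, 0, 0, 0, 0, 0, 0.65], [0, 0, 0, 0, 0, 0, 0.65]]}}

```text
t: 15.85
eef_pos: [0.5767, -0.034, 0.1546]
tool_rot: [0.001, 0.761, -0.649, -0.001]
contact_force: [0.2, 0.8, -0.2]
gripper_width: 0.348
```

```bash
python3 - <<'E'
from h import *
o=st()
twist([.5694,-.0377,.071],down(-81.25),1,.65)
E
```

```text
t 15.85 p [ 0.5767 -0.034   0.1546] q [ 6.000e-04  7.611e-01 -6.486e-01 -5.000e-04] F [ 0.2  0.8 -0.2] w 0.348 j [-0.37  0.43  0.42  1.89 -0.22  0.87 -1.26]
1 rows of [0.256, 0.773, 8.356, 0.09, -0.001, 0.371, 0.65]
```

{"api": "step_arm", "payload": {"increments": [[0.26, 0.77, 0, 0, 0, 0.4, 0.65], [0, 0, 2, 0, 0, 0, 0.65], [0, 0, 2, 0, 0, 0, 0.65], [0, 0, 2, 0, 0, 0, 0.65], [0, 0, 1.5, 0, 0, 0, 0.65], [0, 0, 0.8, 0, 0, 0, 0.65], [0, 0, 0, 0, 0, 0, 0.65], [0, 0, 0, 0, 0, 0, 0.65]]}}

```text
t: 16.65
eef_pos: [0.5707, -0.0382, 0.0729]
tool_rot: [-0.0, 0.758, -0.652, 0.0]
contact_force: [-0.4, -0.4, 0.4]
gripper_width: 0.347
```

```bash
cat > bail.py <<'E'
import numpy as np,sys
# sign: tool x direction inward(+1)/-1 ; a0 start angle, a1 end deg (phi), n
sg,a0,a1,n=float(sys.argv[1]),float(sys.argv[2]),float(sys.argv[3]),int(sys.argv[4])
c=lambda a:5.06*np.array([np.cos(np.radians(a)),np.sin(np.radians(a))]); out=[]
for k in range(n):
    d=c(a0+(a1-a0)*(k+1)/n)-c(a0+(a1-a0)*k/n); out.append([round(float(sg*d[0]),2),0,round(float(-d[1]),2),0,0,0,1])
print(out)
E
python3 bail.py 1 164.2 8 18
python3 - <<'E'
from h import *
o=st()
s=bot.read_camera("side");save(s,"s13",(240,170,390,320),4)
t=bot.read_camera("top");save(t,"t13",(260,140,390,260),5)
E
```

```text
[[0.26, 0, -0.72, 0, 0, 0, 1], [0.37, 0, -0.67, 0, 0, 0, 1], [0.47, 0, -0.61, 0, 0, 0, 1], [0.55, 0, -0.53, 0, 0, 0, 1], [0.63, 0, -0.44, 0, 0, 0, 1], [0.69, 0, -0.34, 0, 0, 0, 1], [0.73, 0, -0.23, 0, 0, 0, 1], [0.76, 0, -0.12, 0, 0, 0, 1], [0.77, 0, -0.01, 0, 0, 0, 1], [0.76, 0, 0.11, 0, 0, 0, 1], [0.73, 0, 0.22, 0, 0, 0, 1], [0.69, 0, 0.33, 0, 0, 0, 1], [0.63, 0, 0.43, 0, 0, 0, 1], [0.56, 0, 0.52, 0, 0, 0, 1], [0.48, 0, 0.6, 0, 0, 0, 1], [0.38, 0, 0.67, 0, 0, 0, 1], [0.27, 0, 0.71, 0, 0, 0, 1], [0.16, 0, 0.75, 0, 0, 0, 1]]
t 16.65 p [ 0.5707 -0.0382  0.0729] q [-2.000e-04  7.585e-01 -6.517e-01  2.000e-04] F [-0.4 -0.4  0.4] w 0.347 j [-0.32  0.53  0.37  1.95 -0.29  0.71 -1.2 ]
```

View pics/s13.png

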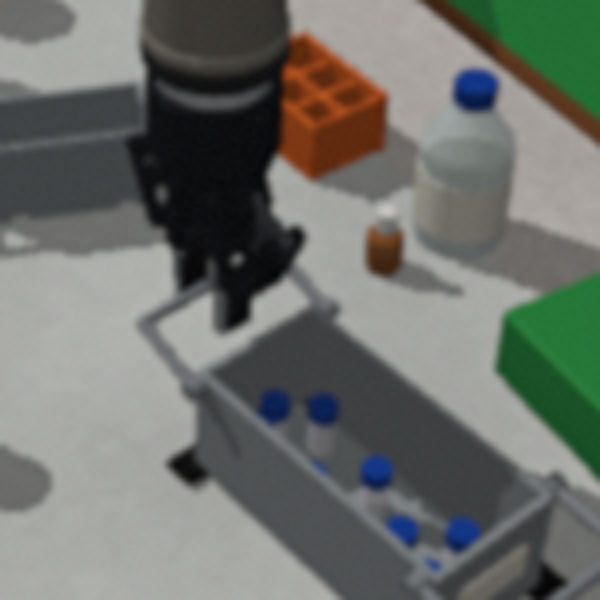

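View pics/t13.png

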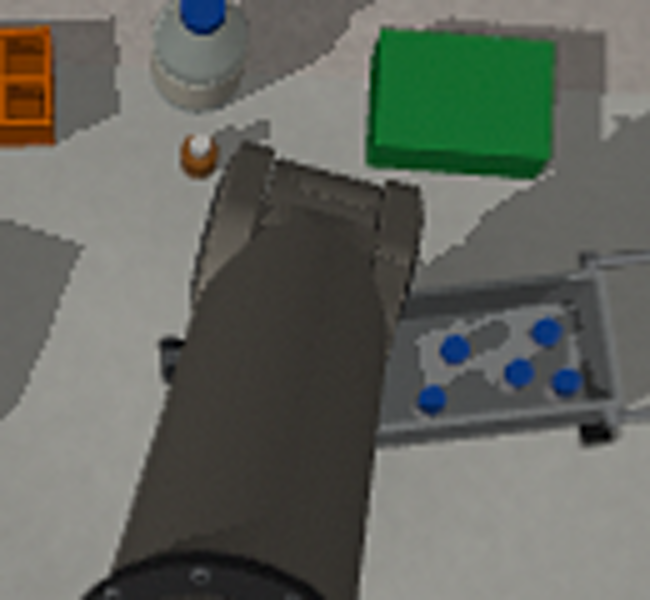

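{"api": "step_arm", "payload": {"increments": [[0, 0, 0, 0, 0, 0, 0.85], [0, 0, 0, 0, 0, 0, 1], [0, 0, 0, 0, 0, 0, 1], [0, 0, 0, 0, 0, 0, 1], [0.26, 0, -0.72, 0, 0, 0, 1], [0.37, 0, -0.67, 0, 0, 0, 1], [0.47, 0, -0.61, 0, 0, 0, 1], [0.55, 0, -0.53, 0, 0, 0, 1], [0.63, 0, -0.44, 0, 0, 0, 1], [0, 0, 0, 0, 0, 0, 1]], "squeeze": 25}}

```text
t: 17.75
eef_pos: [0.5742, -0.0582, 0.1036]
tool_rot: [-0.002, 0.759, -0.651, -0.001]
contact_force: [-3.0, 6.4, 8.7]
gripper_width: 0.081
```

{"api": "step_arm", "payload": {"increments": [[0.69, 0, -0.34, 0, 0, 0, 1], [0.73, 0, -0.23, 0, 0, 0, 1], [0.76, 0, -0.12, 0, 0, 0, 1], [0.77, 0, -0.01, 0, 0, 0, 1], [0.76, 0, 0.11, 0, 0, 0, 1], [0.73, 0, 0.22, 0, 0, 0, 1], [0.69, 0, 0.33, 0, 0, 0, 1], [0, 0, 0, 0, 0, 0, 1]]}}

```text
t: 18.55
eef_pos: [0.583, -0.1127, 0.1023]
tool_rot: [-0.001, 0.758, -0.652, 0.001]
contact_force: [6.3, 0.9, -1.4]
gripper_width: 0.084
```

```bash
python3 - <<'E'
from h import *
o=st()
s=bot.read_camera("side");save(s,"s14",(240,150,390,300),4)
E
```

```text
t 18.55 p [ 0.583  -0.1127  0.1023] q [-6.000e-04  7.582e-01 -6.521e-01  1.400e-03] F [ 6.3  0.9 -1.4] w 0.084 j [-0.21  0.52  0.39  1.89 -0.27  0.78 -1.09]
```

View pics/s14.png

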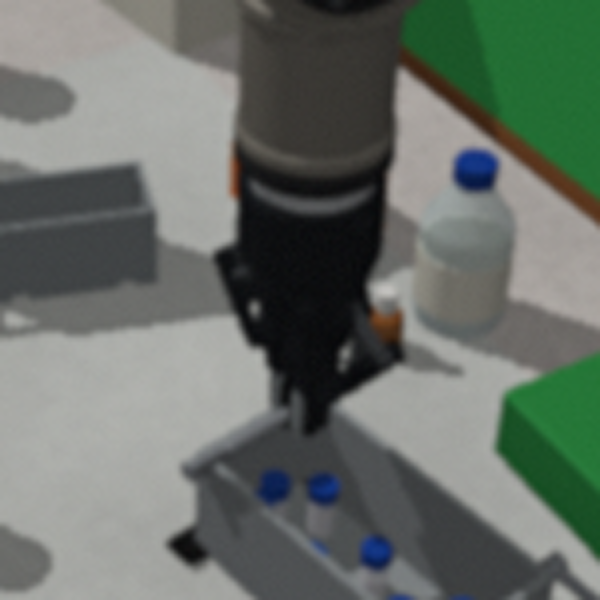

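{"api": "step_arm", "payload": {"increments": [[0.63, 0, 0.43, 0, 0, 0, 1], [0.56, 0, 0.52, 0, 0, 0, 1], [0.48, 0, 0.6, 0, 0, 0, 1], [0.38, 0, 0.67, 0, 0, 0, 1], [0.27, 0, 0.71, 0, 0, 0, 1], [0.1, 0, 0.6, 0, 0, 0, 1], [0, 0, 0.2, 0, 0, 0, 1], [0, 0, 0, 0, 0, 0, 1]]}}

```text
t: 19.4
eef_pos: [0.5869, -0.1323, 0.0677]
tool_rot: [-0.003, 0.759, -0.651, -0.001]
contact_force: [-4.4, 14.2, 28.5]
gripper_width: 0.077
```

```bash
python3 - <<'E'
from h import *
o=st(); c=np.array([.5902,-.1728]); d=np.array(o["eef_pos"][:2])-c; a=.15267; print("carrier xy",d@[np.cos(a),np.sin(a)],d@[-np.sin(a),np.cos(a)])
E
```

```text
t 19.4 p [ 0.5869 -0.1323  0.0677] q [-0.0026  0.7591 -0.651  -0.0008] F [-4.4 14.2 28.5] w 0.077 j [-0.15  0.58  0.36  1.88 -0.3   0.73 -1.03]
carrier xy 0.0028660028787119932 0.04055060323574687
```

{"api": "step_arm", "payload": {"increments": [[0, 0, -0.3, 0, 0, 0, 0.8], [0, 0, 0, 0, 0, 0, 0.65], [0, 0, 0, 0, 0, 0, 0.65], [0, 0, -1.5, 0, 0, 0, 0.65], [0, 0, -3, 0, 0, 0, 0.65], [0, 0, -4, 0, 0, 0, 0.65], [2.9, 0, 0, 0, 0, 0, 0.65], [3, 0, 0, 0, 0, 0, 0.65], [3, 0, 0, 0, 0, 0, 0.65], [3, 0, 0, 0, 0, 0, 0.65], [3, 0, 0, 0, 0, 0, 0.65], [3, 0, 0, 0, 0, 0, 0.65], [0, 0, 0, 0, 0, 0, 0.65], [0, 0, 0, 0, 0, 0, 0.65]]}}

```text
t: 20.8
eef_pos: [0.6113, -0.3136, 0.1535]
tool_rot: [0.0, 0.758, -0.653, -0.0]
contact_force: [-0.0, 0.2, -0.1]
gripper_width: 0.35
```

```bash
python3 - <<'E'
from h import *
o=st()
twist([.6113,-.3098,.059],down(-81.25),1,.65)
s=bot.read_camera("side");save(s,"s15",(260,180,420,340),3.7)
E
python3 bail.py -1 177.9 8 20
```

```text
t 20.8 p [ 0.6113 -0.3136  0.1535] q [ 4.000e-04  7.577e-01 -6.526e-01 -1.000e-04] F [-0.   0.2 -0.1] w 0.35 j [ 0.09  0.6   0.43  1.62 -0.28  0.99 -0.81]
1 rows of [-0.378, -0.061, 9.448, 0.038, -0.021, -0.224, 0.65]
[[-0.08, 0, -0.74, 0, 0, 0, 1], [-0.19, 0, -0.72, 0, 0, 0, 1], [-0.3, 0, -0.69, 0, 0, 0, 1], [-0.4, 0, -0.64, 0, 0, 0, 1], [-0.49, 0, -0.57, 0, 0, 0, 1], [-0.56, 0, -0.49, 0, 0, 0, 1], [-0.63, 0, -0.4, 0, 0, 0, 1], [-0.68, 0, -0.31, 0, 0, 0, 1], [-0.72, 0, -0.2, 0, 0, 0, 1], [-0.74, 0, -0.09, 0, 0, 0, 1], [-0.75, 0, 0.02, 0, 0, 0, 1], [-0.74, 0, 0.13, 0, 0, 0, 1], [-0.71, 0, 0.24, 0, 0, 0, 1], [-0.67, 0, 0.34, 0, 0, 0, 1], [-0.61, 0, 0.43, 0, 0, 0, 1], [-0.54, 0, 0.52, 0, 0, 0, 1], [-0.46, 0, 0.59, 0, 0, 0, 1], [-0.37, 0, 0.65, 0, 0, 0, 1], [-0.27, 0, 0.7, 0, 0, 0, 1], [-0.16, 0, 0.73, 0, 0, 0, 1]]
```

View pics/s15.png

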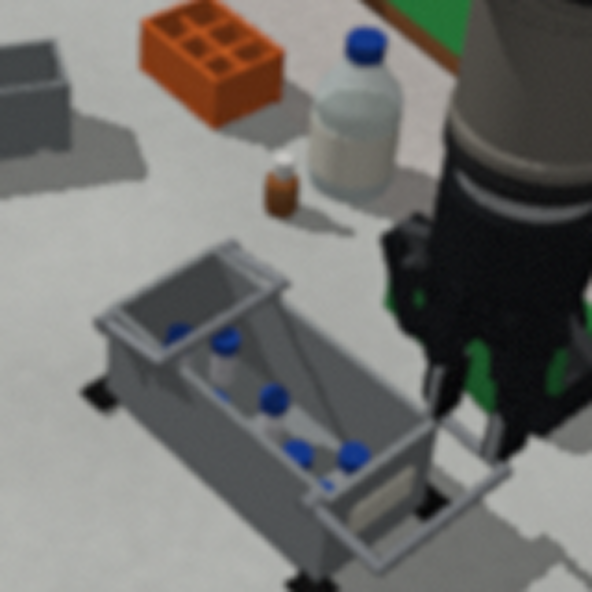

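{"api": "step_arm", "payload": {"increments": [[-0.4, 0, 1, 0, 0, -0.2, 0.65], [0, 0, 2.2, 0, 0, 0, 0.65], [0, 0, 2.2, 0, 0, 0, 0.65], [0, 0, 2.2, 0, 0, 0, 0.65], [0, 0, 1.6, 0, 0, 0, 0.65], [0, 0, 0, 0, 0, 0, 0.65], [0, 0, 0, 0, 0, 0, 0.8], [0, 0, 0, 0, 0, 0, 0.9], [0, 0, 0, 0, 0, 0, 1], [0, 0, 0, 0, 0, 0, 1], [0, 0, 0, 0, 0, 0, 1]]}}

```text
t: 21.95
eef_pos: [0.6118, -0.307, 0.0619]
tool_rot: [-0.001, 0.76, -0.65, -0.0]
contact_force: [-1.7, 4.5, 1.9]
gripper_width: 0.081
```

```bash
python3 - <<'E'
from h import *
o=st()
s=bot.read_camera("side");save(s,"s16",(300,220,420,340),5)
E
```

```text
t 21.95 p [ 0.6118 -0.307   0.0619] q [-9.000e-04  7.599e-01 -6.501e-01 -5.000e-04] F [-1.7  4.5  1.9] w 0.081 j [ 0.12  0.7   0.38  1.67 -0.33  0.83 -0.78]
```

View pics/s16.png

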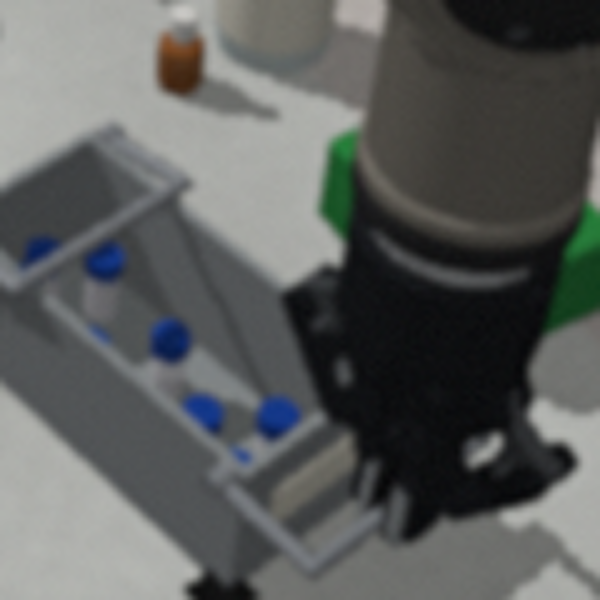

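{"api": "step_arm", "payload": {"increments": [[-0.08, 0, -0.74, 0, 0, 0, 1], [-0.19, 0, -0.72, 0, 0, 0, 1], [-0.3, 0, -0.69, 0, 0, 0, 1], [-0.4, 0, -0.64, 0, 0, 0, 1], [-0.49, 0, -0.57, 0, 0, 0, 1], [-0.56, 0, -0.49, 0, 0, 0, 1], [-0.63, 0, -0.4, 0, 0, 0, 1], [-0.68, 0, -0.31, 0, 0, 0, 1], [-0.72, 0, -0.2, 0, 0, 0, 1], [-0.74, 0, -0.09, 0, 0, 0, 1], [0, 0, 0, 0, 0, 0, 1]]}}

```text
t: 23.1
eef_pos: [0.6058, -0.2685, 0.1165]
tool_rot: [0.001, 0.758, -0.652, 0.007]
contact_force: [-4.3, -7.8, 23.4]
gripper_width: 0.073
```

```bash
python3 - <<'E'
from h import *
o=st()
s=bot.read_camera("side");save(s,"s17",(280,180,420,320),4.2)
t=bot.read_camera("top");save(t,"t17",(295,150,425,250),5)
E
```

```text
t 23.1 p [ 0.6058 -0.2685  0.1165] q [ 0.0009  0.7582 -0.652   0.0065] F [-4.3 -7.8 23.4] w 0.073 j [ 0.03  0.6   0.41  1.71 -0.29  0.88 -0.86]
```

View pics/s17.png

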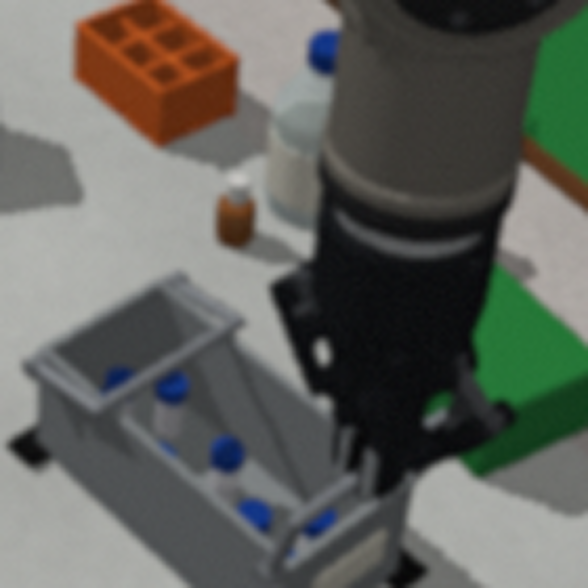

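View pics/t17.png

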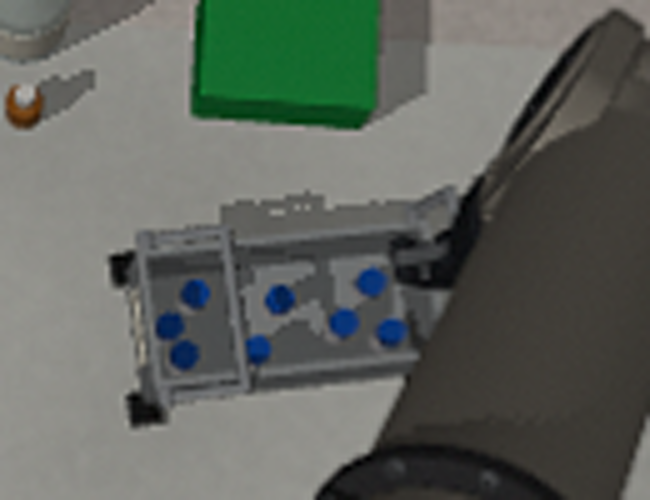

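{"api": "step_arm", "payload": {"increments": [[-0.75, 0, 0.02, 0, 0, 0, 1], [-0.74, 0, 0.13, 0, 0, 0, 1], [-0.71, 0, 0.24, 0, 0, 0, 1], [-0.67, 0, 0.34, 0, 0, 0, 1], [-0.61, 0, 0.43, 0, 0, 0, 1], [0, 0, 0, 0, 0, 0, 1]]}}

```text
t: 23.8
eef_pos: [0.5993, -0.2237, 0.1006]
tool_rot: [-0.002, 0.76, -0.65, -0.001]
contact_force: [-3.3, 8.8, 13.1]
gripper_width: 0.077
```

```bash
python3 - <<'E'
from h import *
o=st()
s=bot.read_camera("side");save(s,"s18",(280,180,420,320),4.2)
E
```

```text
t 23.8 p [ 0.5993 -0.2237  0.1006] q [-0.0018  0.7602 -0.6497 -0.0008] F [-3.3  8.8 13.1] w 0.077 j [-0.02  0.59  0.4   1.77 -0.3   0.84 -0.9 ]
```

View pics/s18.png

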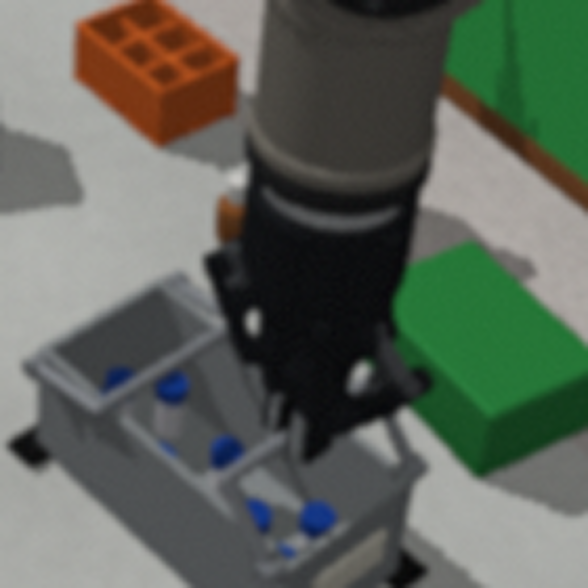

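{"api": "step_arm", "payload": {"increments": [[-0.54, 0, 0.52, 0, 0, 0, 1], [-0.46, 0, 0.59, 0, 0, 0, 1], [-0.37, 0, 0.65, 0, 0, 0, 1], [-0.2, 0, 0.7, 0, 0, 0, 1], [-0.05, 0, 0.7, 0, 0, 0, 1], [0, 0, 0.2, 0, 0, 0, 1], [0, 0, 0, 0, 0, 0, 1]]}}

```text
t: 24.55
eef_pos: [0.5967, -0.2076, 0.0678]
tool_rot: [-0.002, 0.76, -0.65, -0.002]
contact_force: [-7.1, 11.6, 21.2]
gripper_width: 0.082
```

```bash
python3 - <<'E'
from h import *
o=st()
E
```

```text
t 24.55 p [ 0.5967 -0.2076  0.0678] q [-0.0021  0.76   -0.6499 -0.0015] F [-7.1 11.6 21.2] w 0.082 j [-0.03  0.62  0.38  1.81 -0.32  0.77 -0.9 ]
```

{"api": "step_arm", "payload": {"increments": [[0, 0, -0.2, 0, 0, 0, 0.8], [0, 0, 0, 0, 0, 0, 0.65], [0, 0, 0, 0, 0, 0, 0.65], [0, 0, -1.5, 0, 0, 0, 0.65], [0, 0, -4, 0, 0, 0, 0.65], [0, 0, -4, 0, 0, 0, 0.5], [0, 0, -3, 0, 0, 0, 0.3], [-3, -3, -2, 0, 0, 0, 0], [-3, -4, 0, 0, 0, 0, 0], [-3, -4, 0, 0, 0, -5, 0], [-3, -4, 0, 0, 0, -5, 0], [-3, -4, 0, 0, 0, -5, 0], [0, 0, 0, 0, 0, 0, 0], [0, 0, 0, 0, 0, 0, 0]]}}

```text
t: 25.95
eef_pos: [0.7511, -0.0233, 0.2115]
tool_rot: [0.0, 0.839, -0.545, -0.0]
contact_force: [-0.3, -1.4, 0.5]
gripper_width: 0.998
```

```bash
python3 - <<'E'
from h import *
o=st()
s=bot.read_camera("side");save(s,"s19");t=bot.read_camera("top");save(t,"t19")
save(s,"s19c",(270,220,390,340),5);save(t,"t19c",(300,170,400,250),8)
E
```

```text
t 25.95 p [ 0.7511 -0.0233  0.2115] q [ 3.000e-04  8.385e-01 -5.448e-01 -1.000e-04] F [-0.3 -1.4  0.5] w 0.998 j [-0.27  0.64  0.36  1.38 -0.23  1.16 -1.04]
```

View pics/s19.png

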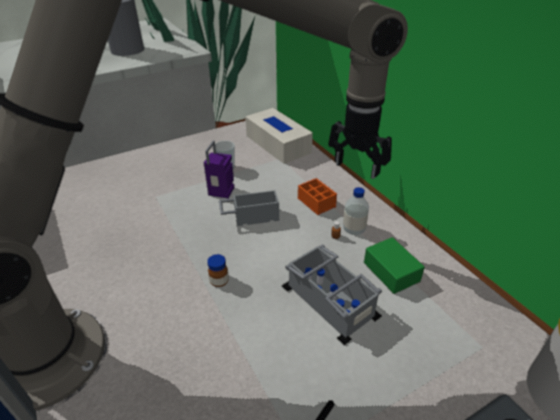

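View pics/t19.png

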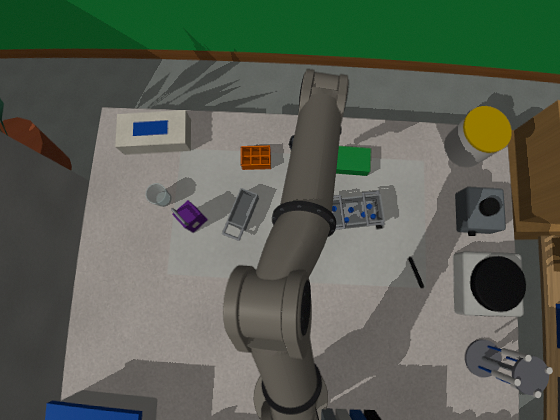

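View pics/s19c.png

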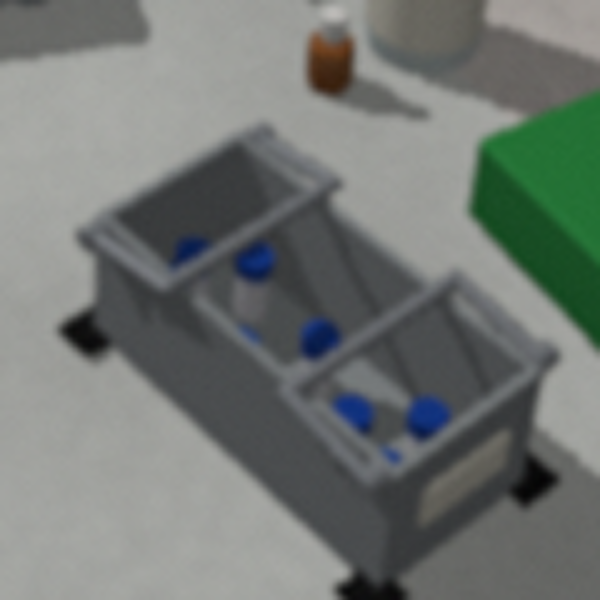

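View pics/t19c.png

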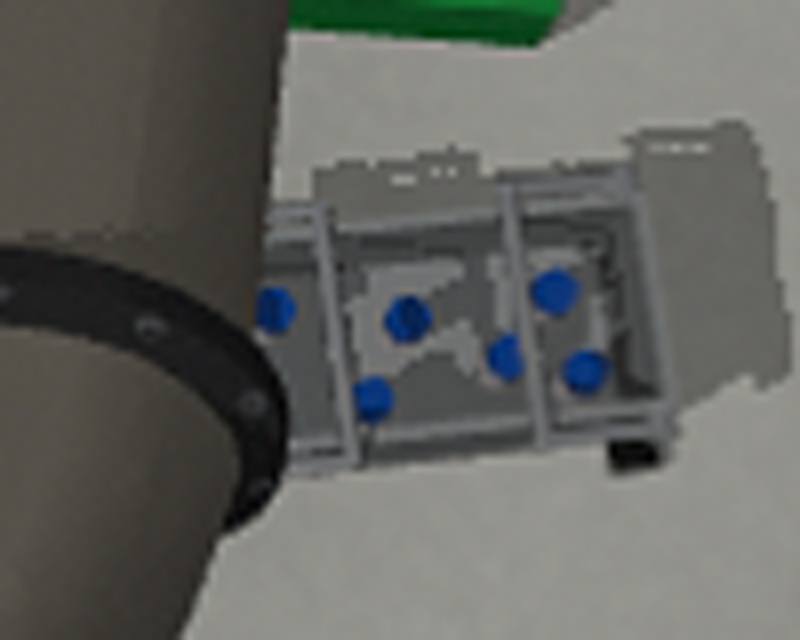

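```bash
python3 - <<'E'
from fit import *
from scipy.optimize import least_squares
s=bot.read_camera("side");t=bot.read_camera("top")
us=np.array([[168,282],[333,182],[292,388],[455,275]])/5+[270,220]-.5
ut=np.array([[350,462],[322,208],[543,442],[510,182]])/8+[300,170]-.5
L=np.array([[-51,38,84],[51,38,84],[-51,-38,84],[51,-38,84]])/1000
def res(v,which="st"):
    c,sn=np.cos(v[2]),np.sin(v[2]);P=L@np.array([[c,sn,0],[-sn,c,0],[0,0,1]])+[v[0],v[1],0]
    return np.r_[(proj(s,P)-us).ravel() if "s" in which else [],(proj(t,P)-ut).ravel() if "t" in which else []]
for w in("st","s","t"):
    r=least_squares(res,[.59,-.17,.15],args=(w,)); print(w,r.x,np.degrees(r.x[2]),r.cost)
    if w=="st": print(r.fun.round(1))
ms=[]
for p,c in((s,(257,208)),(t,(240,213))):
    l=bot.cut_out(p,"tote"); print([(np.round(x["point"]).tolist(),round(x["score"],2),int(x["pixels"].sum())) for x in l])
    l.sort(key=lambda x:np.hypot(*(np.array(x["point"])-c))); ms.append(l[0]["pixels"])
def lying(v):
    x,y,th=v;c,sn=np.cos(th),np.sin(th);Rm=np.array([[c,-sn,0],[sn,c,0],[0,0,1]]);return [V@Rm.T+[x,y,0] for V in (B,HB,A1,A2)]
def ren(p,v):
    m=render(p,lying(v)); return m
# handle window: subtract hull hole
hole=box(-93,-60,-20,20,48,56)/1000
def cost(v):
    c=0
    for p,m in((s,ms[0]),(t,ms[1])):
        r=render(p,lying(v)[:1])
        x,y,th=v;cc,sn=np.cos(th),np.sin(th)
        # ignore handle pixels: mask region of full handle area
        h=render(p,[np.vstack([lying(v)[1],lying(v)[2],lying(v)[3]])])&~r
        c+=1-(r&m).sum()/(r|(m&~h)).sum()
    return c
best=None
for th in (-.5,-.31,-.15):
    v0=[.59,.185,th]; r=minimize(cost,v0,method="Nelder-Mead",options=dict(initial_simplex=[v0,[.61,.185,th],[.59,.205,th],[.59,.185,th+.1]],xatol=1e-4,fatol=1e-4)); print(r.x,np.degrees(r.x[2]),r.fun)
    if best is None or r.fun<best.fun: best=r
for p,n,m,(x0,y0,x1,y1) in((s,"s20",ms[0],(205,170,305,240)),(t,"t20",ms[1],(200,170,300,250))):
    big=cv2.resize(p["pixels"][y0:y1,x0:x1],None,fx=7,fy=7,interpolation=cv2.INTER_CUBIC)
    for V in lying(best.x)[:2]:
        for u in proj(p,V): cv2.circle(big,tuple(int(q) for q in (u-[x0,y0]+.5)*7),3,(255,0,0),1)
    cs,_=cv2.findContours(cv2.resize(m[y0:y1,x0:x1].astype(np.uint8),None,fx=7,fy=7,interpolation=cv2.INTER_NEAREST),cv2.RETR_EXTERNAL,cv2.CHAIN_APPROX_NONE); cv2.drawContours(big,cs,-1,(255,255,0),1)
    cv2.imwrite(f"pics/{n}.png",big[:,:,::-1])
E
```

```text
st [ 0.59207734 -0.16943573  0.16321333] 9.35143522310916 4.029326620892778
[ 0.1  1.   0.6  0.2 -0.6  1.   0.6  0.6 -0.2 -0.5 -1.1 -0.1 -0.7 -0.7
 -1.3  0.6]
s [ 0.59291696 -0.16751831  0.17206263] 9.858462481345045 0.5523665572689208
t [ 0.59160778 -0.17205692  0.14898927] 8.536456392668523 0.7556296204097829
[([217.0, 172.0], 0.69, 1248), ([255.0, 206.0], 0.61, 1482)]
[([190.0, 215.0], 0.75, 652), ([241.0, 212.0], 0.67, 992)]
[ 0.58287644  0.18796453 -0.36549595] -20.94137545003117 0.12863644696795085
[ 0.58387163  0.1866612  -0.32380903] -18.552890590849252 0.11104497890824738
[ 0.58453464  0.18704214 -0.3310779 ] -18.969366414455497 0.10736382533832889
```

View pics/s20.png

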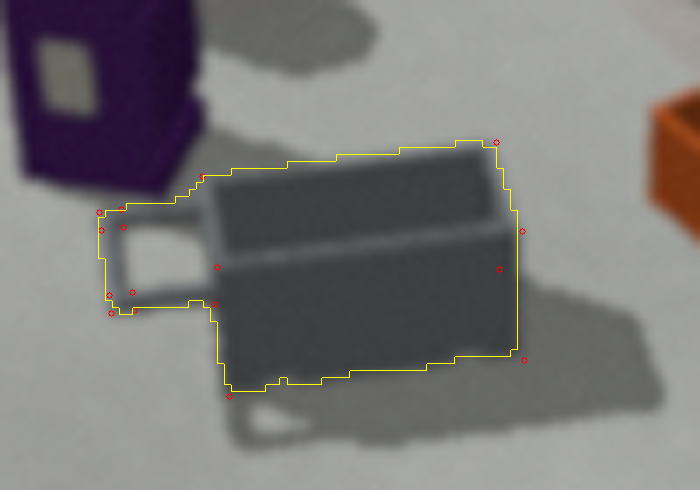

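View pics/t20.png

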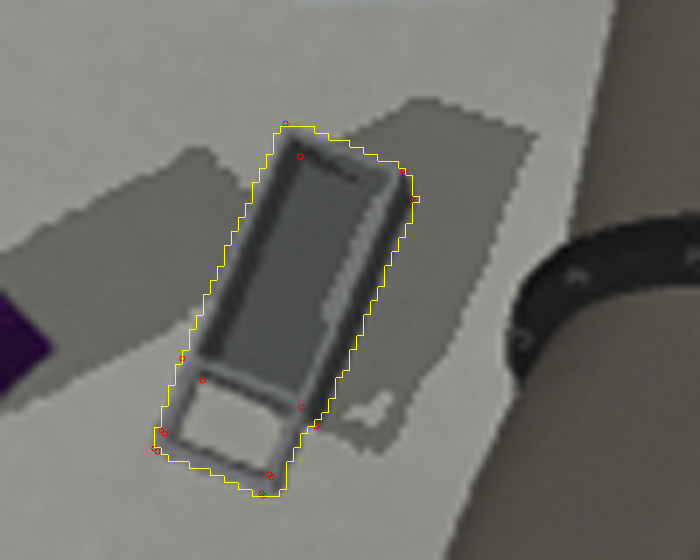

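```bash
python3 - <<'E'
from h import *
s=bot.read_camera("side");t=bot.read_camera("top")
print(atz(s,(228,197.5),0),atz(s,(234,184),.03),atz(t,(207.4,220),.12),atz(t,(207.4,220),.0))
twist([.5835,.187,.19],down(71.3),20)
E
```

```text
[0.54998187 0.31424003 0.        ] [0.57983392 0.33005052 0.03      ] [0.52844558 0.28218835 0.12      ] [0.54670082 0.30763429 0.        ]
20 rows of [-1.014, -1.417, 0.109, 0.0, -0.001, -6.877, 0.0]
```

{"api": "step_arm", "payload": {"increments": [[-1, -1.42, 0.1, 0, 0, -6.88, 0], [-1, -1.42, 0.1, 0, 0, -6.88, 0], [-1, -1.42, 0.1, 0, 0, -6.88, 0], [-1, -1.42, 0.1, 0, 0, -6.88, 0], [-1, -1.42, 0.1, 0, 0, -6.88, 0], [-1, -1.42, 0.1, 0, 0, -6.88, 0], [-1, -1.42, 0.1, 0, 0, -6.88, 0], [-1, -1.42, 0.1, 0, 0, -6.88, 0], [-1, -1.42, 0.1, 0, 0, -6.88, 0], [-1, -1.42, 0.1, 0, 0, -6.88, 0], [-1, -1.42, 0.1, 0, 0, -6.88, 0], [-1, -1.42, 0.1, 0, 0, -6.88, 0], [-1, -1.42, 0.1, 0, 0, -6.88, 0], [-1, -1.42, 0.1, 0, 0, -6.88, 0], [-1, -1.42, 0.1, 0, 0, -6.88, 0], [-1, -1.42, 0.1, 0, 0, -6.88, 0], [-1, -1.42, 0.1, 0, 0, -6.88, 0], [-1, -1.42, 0.1, 0, 0, -6.88, 0], [-1, -1.42, 0.1, 0, 0, -6.88, 0], [-1, -1.42, 0.1, 0, 0, -6.88, 0]]}}

```text
t: 28.35
eef_pos: [0.5978, 0.1978, 0.1917]
tool_rot: [0.0, 0.81, 0.586, 0.0]
contact_force: [-0.5, 0.0, -0.3]
gripper_width: 1.0
```

{"api": "step_arm", "payload": {"increments": [[0, 0, 0, 0, 0, 0, 0], [0, 0, 0, 0, 0, 0, 0]]}}

```text
t: 28.55
eef_pos: [0.599, 0.1974, 0.1919]
tool_rot: [0.0, 0.813, 0.583, 0.0]
contact_force: [0.5, 0.1, 0.3]
gripper_width: 1.001
```

```bash
python3 - <<'E'
from h import *
o=st()
twist([.5835,.187,.022],down(71.3),1)
E
```

```text
t 28.55 p [0.599  0.1974 0.1919] q [2.000e-04 8.128e-01 5.826e-01 4.000e-04] F [0.5 0.1 0.3] w 1.001 j [-0.24  0.45 -0.24  1.69  0.12  1.01  0.72]
1 rows of [-1.491, -1.143, 16.994, 0.047, -0.021, -0.033, 0.0]
```

{"api": "step_arm", "payload": {"increments": [[-1.49, -1.14, 0, 0, 0, 0, 0], [0, 0, 3, 0, 0, 0, 0], [0, 0, 3, 0, 0, 0, 0], [0, 0, 3, 0, 0, 0, 0], [0, 0, 2, 0, 0, 0, 0], [0, 0, 0, 0, 0, 0, 0], [0, 0, 0, 0, 0, 0, 0]]}}

```text
t: 29.25
eef_pos: [0.5839, 0.1875, 0.0818]
tool_rot: [0.0, 0.812, 0.583, 0.0]
contact_force: [0.2, -0.4, 1.4]
gripper_width: 0.998
```

```bash
python3 - <<'E'
from h import *
o=st()
twist([.5835,.187,.022],down(71.3),1)
s=bot.read_camera("side");save(s,"s21",(195,130,305,240),5)
t=bot.read_camera("top");save(t,"t21",(200,170,300,250),7)
E
```

```text
t 29.25 p [0.5839 0.1875 0.0818] q [1.000e-04 8.123e-01 5.832e-01 1.000e-04] F [ 0.2 -0.4  1.4] w 0.998 j [-0.24  0.56 -0.22  1.81  0.17  0.79  0.69]
1 rows of [-0.057, -0.021, 5.978, 0.017, -0.007, 0.054, 0.0]
```

View pics/s21.png

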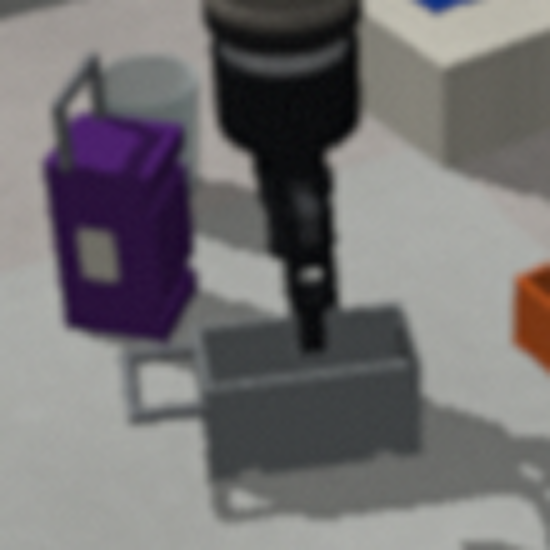

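View pics/t21.png

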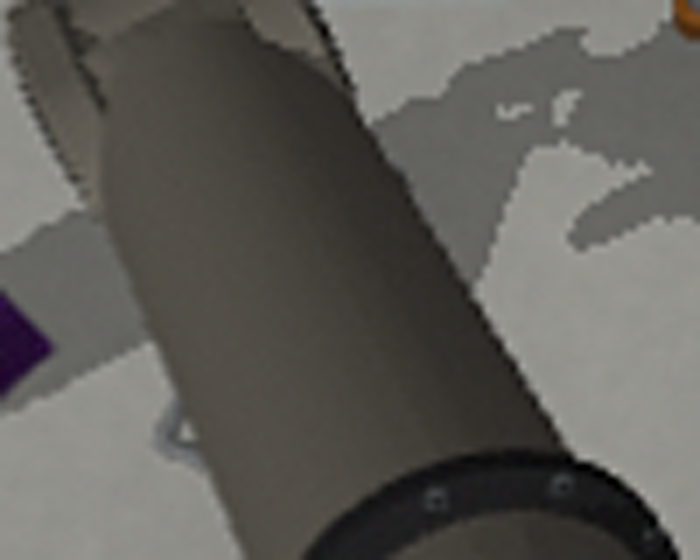

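```bash
python3 - <<'E'
from h import *
s=bot.read_camera("side"); u=np.array([np.cos(np.radians(71.3)),np.sin(np.radians(71.3)),0])
for k,z in((-.043,.095),(-.057,.095),(.043,.095),(-.03,.066),(.03,.066)):
    print(k,z,(proj(s,np.array([.5839,.1875,z])+k*u)-[195,130]+.5)*5)
E
```

```text
-0.043 0.095 [[315.04315741 349.66784941]]
-0.057 0.095 [[318.88646725 365.44517988]]
0.043 0.095 [[292.93519002 258.90660992]]
-0.03 0.066 [[313.87987242 377.93502116]]
0.03 0.066 [[298.60721355 313.98757598]]
```

{"api": "step_arm", "payload": {"increments": [[0, 0, 2, 0, 0, 0, 0], [0, 0, 2, 0, 0, 0, 0], [0, 0, 1.5, 0, 0, 0, 0], [0, 0, 0.5, 0, 0, 0, 0], [0, 0, 0, 0, 0, 0, 0.1], [0, 0, 0, 0, 0, 0, 0.2], [0, 0, 0, 0, 0, 0, 0.3], [0, 0, 0, 0, 0, 0, 0.5], [0, 0, 0, 0, 0, 0, 0.6], [0, 0, 0, 0, 0, 0, 0.6], [0, 0, 0, 0, 0, 0, 0.6]], "squeeze": 50}}

```text
t: 30.5
eef_pos: [0.5839, 0.188, 0.0228]
tool_rot: [0.0, 0.812, 0.584, 0.001]
contact_force: [-0.5, 1.7, 6.5]
gripper_width: 0.696
```

```bash
python3 - <<'E'
from h import *
o=st()
E
```

```text
t 30.5 p [0.5839 0.188  0.0228] q [2.000e-04 8.118e-01 5.840e-01 1.100e-03] F [-0.5  1.7  6.5] w 0.696 j [-0.26  0.64 -0.21  1.84  0.2   0.68  0.67]
```

{"api": "step_arm", "payload": {"increments": [[0, 0, -0.5, 0, 0, 0, 0.6], [0, 0, -1.5, 0, 0, 0, 0.6], [0, 0, -3, 0, 0, 0, 0.6], [0, 0, -3, 0, 0, 0, 0.6], [0, 0, -3, 0, 0, 0, 0.6], [0, 0, -2.5, 0, 0, 0, 0.6], [0, 0, 0, 0, 0, 0, 0.6]]}}

```text
t: 31.2
eef_pos: [0.5852, 0.1883, 0.1612]
tool_rot: [0.001, 0.812, 0.584, 0.004]
contact_force: [1.1, 0.1, -2.7]
gripper_width: 0.696
```

```bash
python3 - <<'E'
from h import *
o=st()
twist([.592,-.17,.165],down(9.35),18,.6)
s=bot.read_camera("side");save(s,"s22",(195,90,345,240),4)
E
```

```text
t 31.2 p [0.5852 0.1883 0.1612] q [0.001  0.8119 0.5838 0.0036] F [ 1.1  0.1 -2.7] w 0.696 j [-0.23  0.46 -0.24  1.76  0.13  0.93  0.72]
18 rows of [-1.325, 1.618, -0.021, 0.008, -0.023, 3.449, 0.6]
```

View pics/s22.png

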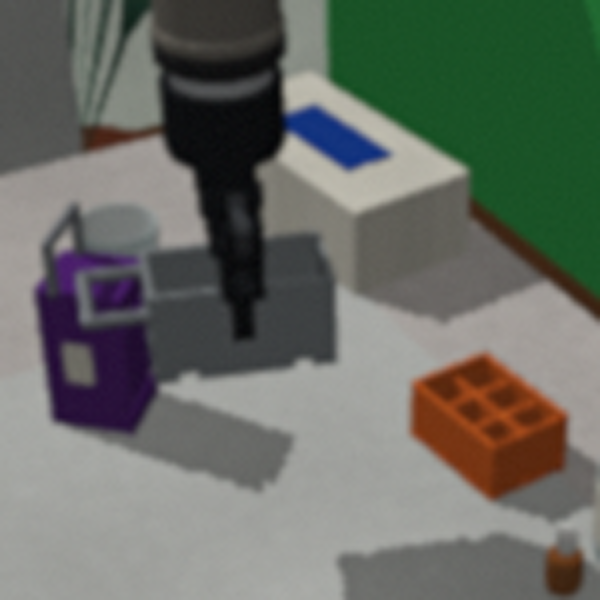

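{"api": "step_arm", "payload": {"increments": [[-1.32, 1.62, -0.02, 0, 0, 3.45, 0.6], [-1.32, 1.62, -0.02, 0, 0, 3.45, 0.6], [-1.32, 1.62, -0.02, 0, 0, 3.45, 0.6], [-1.32, 1.62, -0.02, 0, 0, 3.45, 0.6], [-1.32, 1.62, -0.02, 0, 0, 3.45, 0.6], [-1.32, 1.62, -0.02, 0, 0, 3.45, 0.6], [-1.32, 1.62, -0.02, 0, 0, 3.45, 0.6], [-1.32, 1.62, -0.02, 0, 0, 3.45, 0.6], [-1.32, 1.62, -0.02, 0, 0, 3.45, 0.6], [-1.32, 1.62, -0.02, 0, 0, 3.45, 0.6], [-1.32, 1.62, -0.02, 0, 0, 3.45, 0.6], [-1.32, 1.62, -0.02, 0, 0, 3.45, 0.6], [-1.32, 1.62, -0.02, 0, 0, 3.45, 0.6], [-1.32, 1.62, -0.02, 0, 0, 3.45, 0.6], [-1.32, 1.62, -0.02, 0, 0, 3.45, 0.6], [-1.32, 1.62, -0.02, 0, 0, 3.45, 0.6], [-1.32, 1.62, -0.02, 0, 0, 3.45, 0.6], [-1.32, 1.62, -0.02, 0, 0, 3.45, 0.6], [0, 0, 0, 0, 0, 0, 0.6], [0, 0, 0, 0, 0, 0, 0.6]]}}

```text
t: 33.25
eef_pos: [0.601, -0.1709, 0.1602]
tool_rot: [-0.0, 0.997, 0.081, 0.0]
contact_force: [-0.5, 0.7, -2.4]
gripper_width: 0.695
```

```bash
python3 - <<'E'
from h import *
o=st()
twist([.592,-.17,.13],down(9.35),1,.6)
s=bot.read_camera("side");save(s,"s23",(260,180,400,340),3.7)
E
```

```text
t 33.25 p [ 0.601  -0.1709  0.1602] q [-1.000e-04  9.968e-01  8.050e-02  0.000e+00] F [-0.5  0.7 -2.4] w 0.695 j [ 0.12  0.47  0.08  1.75 -0.04  0.92  0.38]
1 rows of [-0.872, -0.232, 3.018, -0.011, -0.005, -0.112, 0.6]
```

View pics/s23.png

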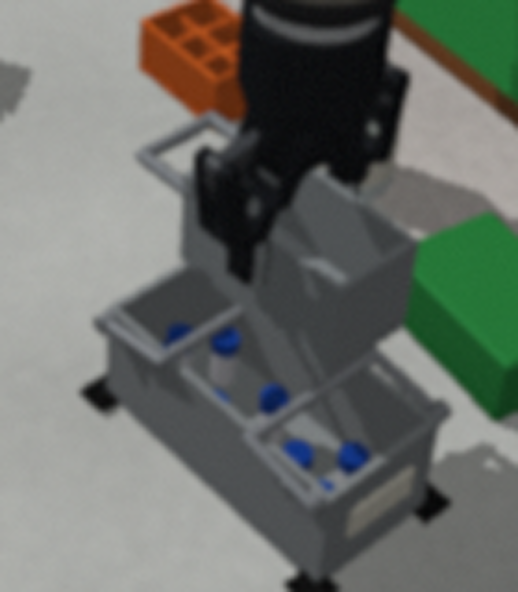

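{"api": "step_arm", "payload": {"increments": [[-0.44, -0.12, 0.5, 0, 0, -0.1, 0.6], [-0.43, -0.11, 1, 0, 0, 0, 0.6], [0, 0, 1, 0, 0, 0, 0.6], [0, 0, 0.5, 0, 0, 0, 0.6], [0, 0, 0, 0, 0, 0, 0.6], [0, 0, 0, 0, 0, 0, 0.6]]}}

```text
t: 33.9
eef_pos: [0.5926, -0.1693, 0.1299]
tool_rot: [-0.0, 0.997, 0.082, -0.0]
contact_force: [0.6, -0.7, -2.3]
gripper_width: 0.696
```

```bash
python3 - <<'E'
from h import *
o=st()
s=bot.read_camera("side");save(s,"s24",(270,190,400,340),5)
im=cv2.imread("pics/s24.png");cv2.imwrite("pics/s24.png",im[:600,:])
cv2.imwrite("pics/s24b.png",im[150:750])
t=bot.read_camera("top");save(t,"t24",(295,160,415,250),6)
E
```

```text
t 33.9 p [ 0.5926 -0.1693  0.1299] q [-0.000e+00  9.966e-01  8.240e-02 -1.000e-04] F [ 0.6 -0.7 -2.3] w 0.696 j [ 0.12  0.49  0.07  1.8  -0.05  0.86  0.38]
```

View pics/s24.png

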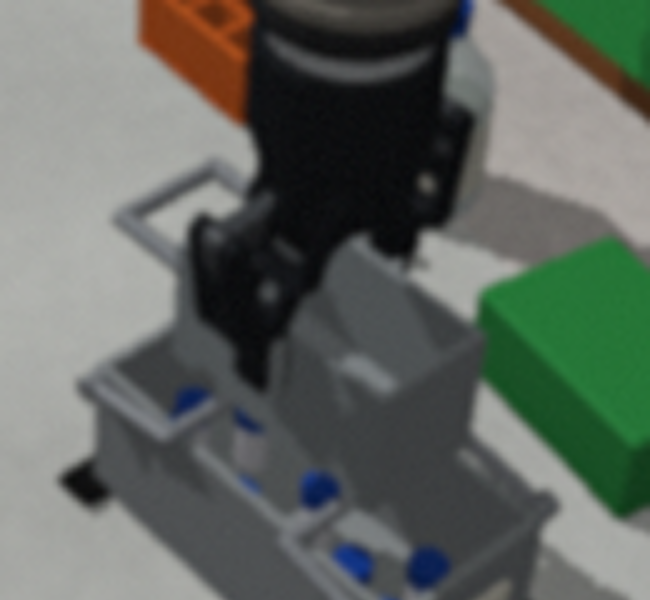

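View pics/t24.png

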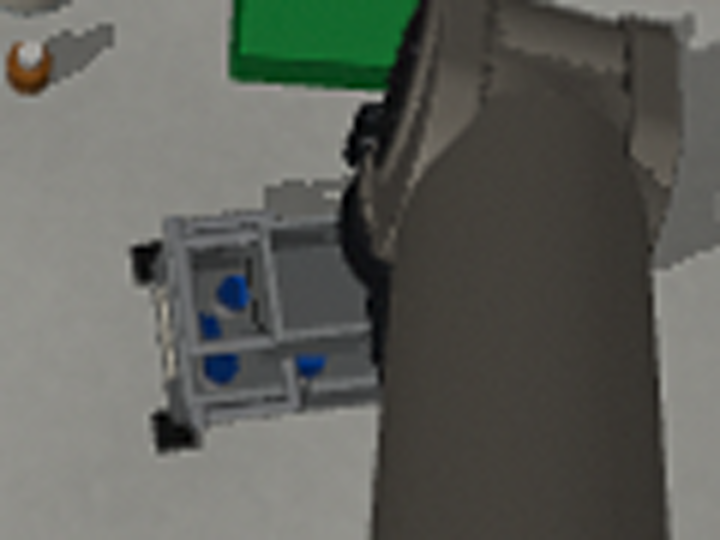

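```bash
python3 - <<'E'
from h import *
from scipy.optimize import least_squares
s=bot.read_camera("side");t=bot.read_camera("top");o=bot.get_obs();p=np.array(o["eef_pos"]);Rt=R.from_quat(np.roll(o["tool_rot"],-1)).as_matrix()
az=np.arctan2(Rt[1,0],Rt[0,0]);print(np.degrees(az))
Y=np.array([np.cos(az),np.sin(az),0]);X=np.array([np.sin(az),-np.cos(az),0]);Z=np.array([0,0,1.])
L=np.array([[-98,27,52],[-98,-27,52],[60,30,66]])/1000
px=np.array([[212,164],[119,216],[484,335]])/5+[270,190]-.5
def pts(v): return L@np.stack([X,Y,Z])+np.array([p[0],p[1],p[2]-.0228])+v[0]*X+v[1]*Z+v[2]*Y
def res(v): return np.r_[(proj(s,pts(v))-px).ravel(),np.array([v[1],v[2]])/.002]
r=least_squares(res,[0,0,0]);print(r.x,r.fun.round(2))
im=cv2.cvtColor(t["pixels"],cv2.COLOR_RGB2BGR);big=cv2.resize(im[160:250,295:415],None,fx=6,fy=6,interpolation=cv2.INTER_CUBIC)
C=np.array([[x,y,z] for x in(-60,60) for y in(-30,30) for z in(0,66)]+[[-98,27,52],[-98,-27,52],[-98,0,52]])/1000
L=C
for u in proj(t,pts(r.x)): cv2.circle(big,tuple(int(q) for q in (u-[295,160]+.5)*6),4,(0,0,255),1)
cv2.imwrite("pics/t25.png",big)
im=cv2.cvtColor(s["pixels"],cv2.COLOR_RGB2BGR);big=cv2.resize(im[190:310,270:400],None,fx=5,fy=5,interpolation=cv2.INTER_CUBIC)
for u in proj(s,pts(r.x)): cv2.circle(big,tuple(int(q) for q in (u-[270,190]+.5)*5),4,(0,0,255),1)
cv2.imwrite("pics/s25.png",big)
E
```

```text
9.445286772393285
[-0.00121908 -0.00096235 -0.00143022] [ 0.16  0.14  0.42 -0.13  0.02 -0.67 -0.48 -0.72]
```

View pics/t25.png

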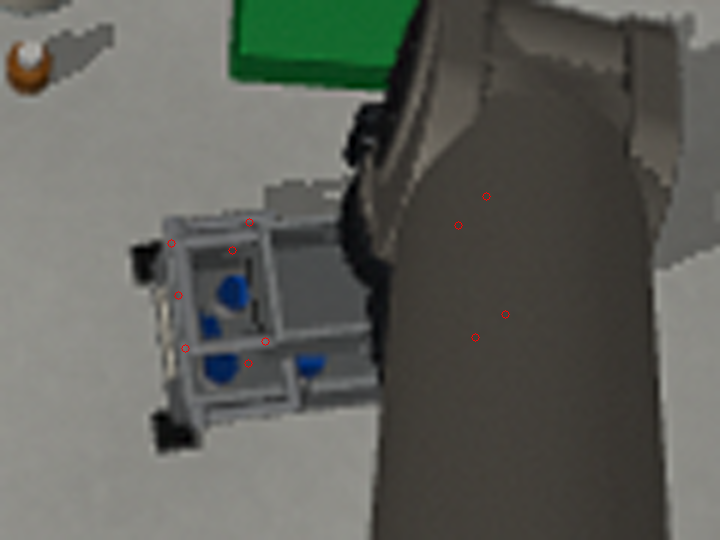

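View pics/s25.png

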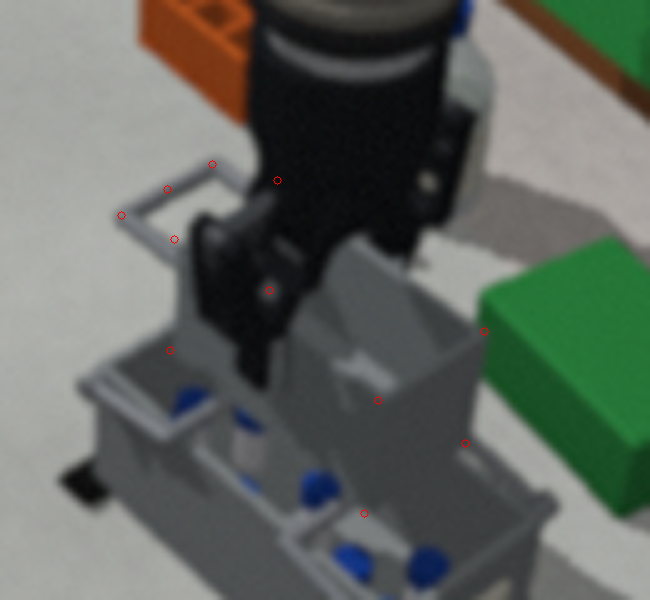

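```bash
python3 - <<'E'
from h import *
t=bot.read_camera("top");o=bot.get_obs();p=np.array(o["eef_pos"]);Rt=R.from_quat(np.roll(o["tool_rot"],-1)).as_matrix()
az=np.arctan2(Rt[1,0],Rt[0,0])
Y=np.array([np.cos(az),np.sin(az),0]);X=np.array([np.sin(az),-np.cos(az),0]);Z=np.array([0,0,1.])
im=cv2.cvtColor(t["pixels"],cv2.COLOR_RGB2BGR);k=14;x0,y0=314,190;big=cv2.resize(im[y0:y0+42,x0:x0+50],None,fx=k,fy=k,interpolation=cv2.INTER_CUBIC)
b=np.array([p[0],p[1],p[2]-.0228])
def line(a,c,col):
    P=[b+(np.array(q)/1000)@np.stack([X,Y,Z]) for q in(a,c)]
    u=[tuple(int(z) for z in (proj(t,q)[0]-[x0,y0]+.5)*k) for q in P]; cv2.line(big,u[0],u[1],col,1)
line([-60,-30,66],[-60,30,66],(0,0,255)); line([-102.5,-27,52],[-102.5,27,52],(0,255,255)); line([-60,-30,66],[0,-30,66],(0,0,255)); line([-93.5,-27,52],[-93.5,27,52],(0,255,255))
# carrier far bar
a=np.radians(9.2);cx=np.array([np.cos(a),np.sin(a),0]);cy=np.array([-np.sin(a),np.cos(a),0])
for q in(.034,.042):
    P=[np.array([.592,-.1695,.084])+cx*e+cy*q for e in(-.051,.051)]
    u=[tuple(int(z) for z in (proj(t,w)[0]-[x0,y0]+.5)*k) for w in P]; cv2.line(big,u[0],u[1],(0,255,0),1)
cv2.imwrite("pics/t26.png",big)
E
```

```text
(no output)
```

View pics/t26.png

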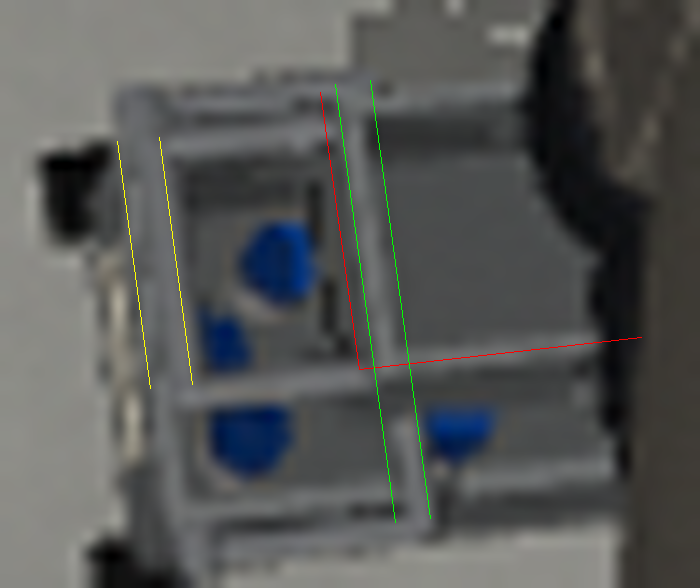

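{"api": "step_arm", "payload": {"increments": [[0, -0.1, 0.4, 0, 0, 0, 0.6], [0, 0, 0.6, 0, 0, 0, 0.6], [0, 0, 0.4, 0, 0, 0, 0.6], [0, 0, 0.2, 0, 0, 0, 0.6], [0, 0, 0.2, 0, 0, 0, 0.6], [0, 0, 0.2, 0, 0, 0, 0.6], [0, 0, 0, 0, 0, 0, 0.6], [0, 0, 0, 0, 0, 0, 0.6]]}}

```text
t: 34.95
eef_pos: [0.5923, -0.1684, 0.1101]
tool_rot: [0.0, 0.997, 0.082, 0.0]
contact_force: [-0.3, -0.4, -2.2]
gripper_width: 0.698
```

```bash
python3 - <<'E'
from h import *
o=st(); c=np.array([.592,-.1697]); d=np.array(o["eef_pos"][:2])-c; a=np.radians(9.2); print("carrier xy",d@[np.cos(a),np.sin(a)],d@[-np.sin(a),np.cos(a)])
E
```

```text
t 34.95 p [ 0.5923 -0.1684  0.1101] q [0.     0.9966 0.0824 0.    ] F [-0.3 -0.4 -2.2] w 0.698 j [ 0.12  0.51  0.07  1.81 -0.05  0.82  0.38]
carrier xy 0.0005395289452396838 0.0012604634736697294
```

{"api": "step_arm", "payload": {"increments": [[0, 0, 0.1, 0, 0, 0, 0.6], [0, 0, 0.1, 0, 0, 0, 0.6], [0, 0, 0.1, 0, 0, 0, 0.6], [0, 0, 0, 0, 0, 0, 0.6], [0, 0, 0, 0, 0, 0, 0.6]]}}

```text
t: 35.45
eef_pos: [0.5923, -0.1683, 0.1071]
tool_rot: [-0.0, 0.997, 0.082, -0.0]
contact_force: [-0.3, -0.5, -2.8]
gripper_width: 0.697
```

{"api": "step_arm", "payload": {"increments": [[0, 0, 0.1, 0, 0, 0, 0.6], [0, 0, 0.1, 0, 0, 0, 0.6], [0, 0, 0.1, 0, 0, 0, 0.6], [0, 0, 0, 0, 0, 0, 0.6], [0, 0, 0, 0, 0, 0, 0.6]]}}

```text
t: 35.95
eef_pos: [0.5924, -0.1683, 0.1047]
tool_rot: [-0.0, 0.997, 0.082, 0.0]
contact_force: [-2.9, 1.0, 5.5]
gripper_width: 0.698
```

```bash
python3 - <<'E'
from h import *
o=st()
s=bot.read_camera("side");save(s,"s27",(270,200,390,320),5)
E
```

```text
t 35.95 p [ 0.5924 -0.1683  0.1047] q [-0.000e+00  9.966e-01  8.230e-02  1.000e-04] F [-2.9  1.   5.5] w 0.698 j [ 0.12  0.52  0.07  1.81 -0.05  0.81  0.38]
```

View pics/s27.png

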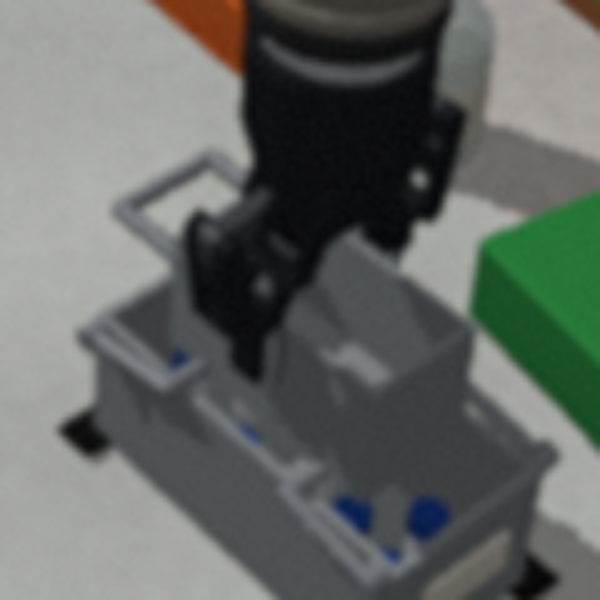

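{"api": "step_arm", "payload": {"increments": [[0, 0, 0, 0, 0, 0, 0.28], [0, 0, 0, 0, 0, 0, 0.24], [0, 0, 0, 0, 0, 0, 0.2], [0, 0, 0, 0, 0, 0, 0.1], [0, 0, 0, 0, 0, 0, 0], [0, 0, 0, 0, 0, 0, 0], [0, 0, -1, 0, 0, 0, 0], [0, 0, -2, 0, 0, 0, 0], [0, 0, -4, 0, 0, 0, 0], [0, 0, -4, 0, 0, 0, 0], [0, 0, -4, 0, 0, 0, 0], [-4, 0, -3, 0, 0, 0, 0], [-4, -4, 0, 0, 0, 0, 0], [0, -5, 0, 0, 0, 0, 0], [0, -5, 0, 0, 0, 0, 0], [0, -5, 0, 0, 0, 0, 0], [0, -5, 0, 0, 0, 0, 0], [0, 0, 0, 0, 0, 0, 0], [0, 0, 0, 0, 0, 0, 0]]}}

```text
t: 37.9
eef_pos: [0.4792, 0.0524, 0.2849]
tool_rot: [0.0, 0.996, 0.084, 0.001]
contact_force: [-0.1, -0.1, 0.3]
gripper_width: 0.999
```

```bash
python3 - <<'E'
from h import *
o=st()
s=bot.read_camera("side");save(s,"s28");save(s,"s28c",(270,200,390,320),5)
t=bot.read_camera("top");save(t,"t28");save(t,"t28c",(300,170,400,245),8)
E
```

```text
t 37.9 p [0.4792 0.0524 0.2849] q [1.000e-04 9.965e-01 8.390e-02 5.000e-04] F [-0.1 -0.1  0.3] w 0.999 j [-0.17  0.11 -0.08  1.93  0.01  1.1  -0.08]
```

View pics/s28c.png

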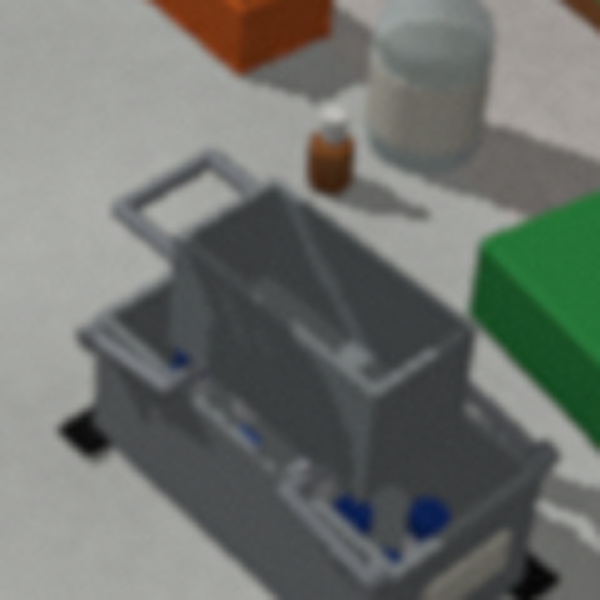

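View pics/t28c.png

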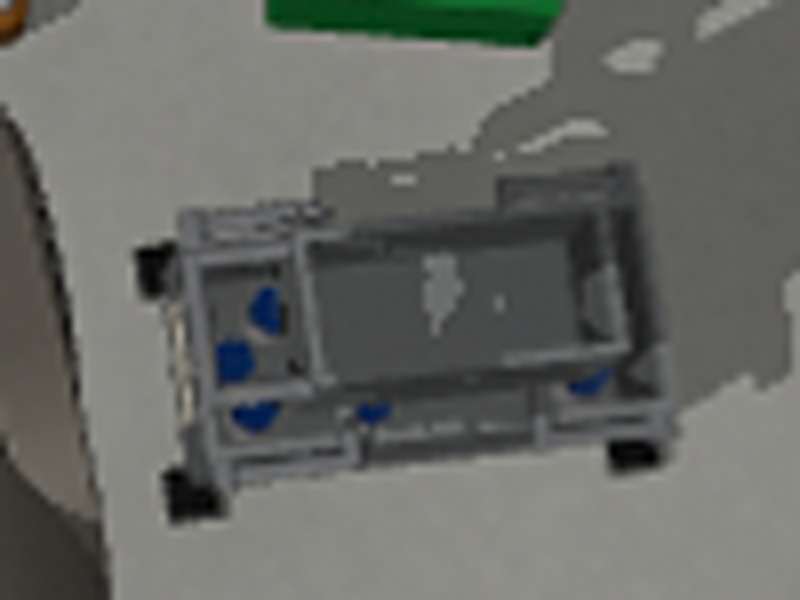

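View pics/s28.png

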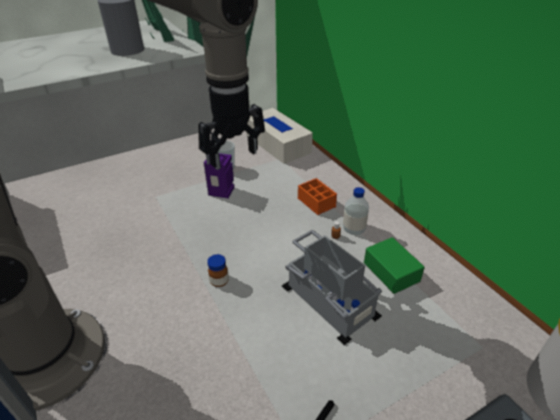

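View pics/t28.png

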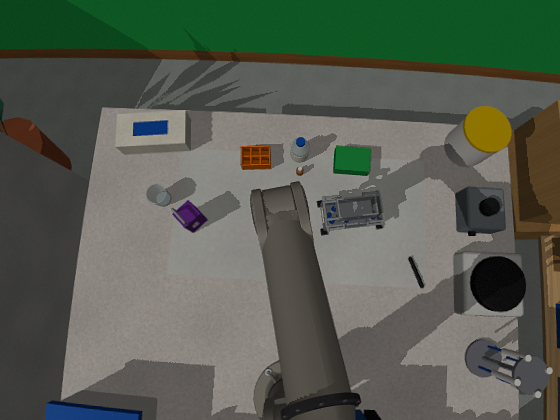

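```bash
python3 - <<'E'
from h import *
from scipy.optimize import least_squares
s=bot.read_camera("side");t=bot.read_camera("top")
L=np.array([[-60,30,66],[60,30,66],[60,-30,66],[-60,-30,66]])/1000
us=np.array([[275,185],[473,325],[375,392],[178,240]])/5+[270,200]-.5
ut=np.array([[300,234],[608,204],[630,350],[321,390]])/8+[300,170]-.5
def res(v):
    P=R.from_euler("ZYX",v[3:]).apply(L)+v[:3]; return np.r_[(proj(s,P)-us).ravel(),(proj(t,P)-ut).ravel()]
r=least_squares(res,[.592,-.17,.082,np.radians(-80.7),0,0]); print(r.x[:3].round(4),np.degrees(r.x[3:]).round(1),r.fun.round(1))
c=np.array([.592,-.1697]); d=r.x[:2]-c; a=np.radians(9.2); print("carrier xy",d@[np.cos(a),np.sin(a)],d@[-np.sin(a),np.cos(a)])
st()
E
```

```text
[ 0.5874 -0.1767  0.0842] [-81.1  -3.3  -2.1] [ 0.4 -0.1  1.4  0.2 -0.1 -0.1 -0.8 -0.1 -0.7  0.4  0.  -0.2  0.4  0.7
 -0.7  0.2]
carrier xy -0.005668113620833524 -0.0061366126212613935
t 38.1 p [0.4796 0.0498 0.2843] q [2.000e-04 9.967e-01 8.090e-02 1.000e-04] F [ 0.   0.2 -0.3] w 0.999 j [-0.16  0.11 -0.08  1.93  0.01  1.1  -0.08]
```

```bash
python3 - <<'E'
from h import *
from scipy.optimize import least_squares
s=bot.read_camera("side");t=bot.read_camera("top")
L=np.array([[-60,30,66],[60,30,66],[60,-30,66],[-60,-30,66]])/1000
us=np.array([[275,185],[473,325],[375,392],[178,240]])/5+[270,200]-.5
ut=np.array([[300,234],[608,204],[630,350],[321,390]])/8+[300,170]-.5
for nm,z,pit in(("seated",.082,0),("high",.088,0),("tilt+",.085,4.5),("tilt-",.085,-4.5),("free",None,0)):
    def P(v,LL=L): return R.from_euler("ZYX",[v[2],np.radians(pit),0]).apply(LL)+[v[0],v[1],z if z else v[3]]
    f=lambda v:np.r_[(proj(s,P(v))-us).ravel(),(proj(t,P(v))-ut).ravel()]
    r=least_squares(f,[.592,-.17,-1.41,.085]); d=r.x[:2]-[.592,-.1697]; a=np.radians(9.2)
    print(nm,r.x.round(4),np.degrees(r.x[2]),"cost",r.cost.round(2),"carrier xy",d@[np.cos(a),np.sin(a)],d@[-np.sin(a),np.cos(a)]); print(r.fun.round(1))
    if nm=="seated":
        C=np.array([[x,y,q] for x in(-60,60) for y in(-30,30) for q in(0,66)]+[[-98,27,52],[-98,-27,52],[38,-30,0],[-38,-30,0],[38,-30,6],[-38,-30,6]])/1000
        for p,n,(x0,y0,x1,y1),k in((s,"s29",(290,225,370,310),7),(t,"t29",(300,170,400,245),8)):
            big=cv2.resize(p["pixels"][y0:y1,x0:x1],None,fx=k,fy=k,interpolation=cv2.INTER_CUBIC)
            cv2.imwrite(f"pics/{n}raw.png",big[:,:,::-1])
            for u in proj(p,P(r.x,C)): cv2.circle(big,tuple(int(q) for q in (u-[x0,y0]+.5)*k),4,(255,0,0),1)
            cv2.imwrite(f"pics/{n}.png",big[:,:,::-1])
E
```

```text
seated [ 0.59   -0.1718 -1.3989  0.085 ] -80.14956904087356 cost 5.6 carrier xy -0.0022737948049628195 -0.0017677892717428265
[ 0.1 -1.3  1.4  1.   0.4  1.7 -0.8 -0.2 -1.   0.3 -0.7 -0.5 -0.2  0.5
 -0.7  0.2]
high [ 0.5877 -0.1739 -1.4006  0.085 ] -80.25099539015193 cost 7.23 carrier xy -0.004878533199912461 -0.0034142132248918336
[-0.  -2.4  1.5  0.1  0.2  0.8 -1.1 -1.4 -0.1  0.6  0.4 -0.1  0.9  1.
  0.2  0.6]
tilt+ [ 0.5881 -0.1677 -1.3743  0.085 ] -78.74040241948508 cost 14.87 carrier xy -0.0035284085582118724 0.0025957209663447197
[-0.5 -3.2  1.4  1.6  0.9  2.7 -1.  -1.8 -0.5  0.6 -0.9 -0.5  0.   0.4
  0.3  0.5]
tilt- [ 0.5896 -0.1779 -1.4232  0.085 ] -81.54340698274834 cost 2.95 carrier xy -0.003713758465272333 -0.007720609144055553
[ 0.6 -0.2  1.4 -0.5 -0.4 -0.2 -0.7  0.4 -0.5  0.3  0.4 -0.2  0.5  1.
 -0.8  0.2]
free [ 0.5893 -0.1725 -1.3995  0.084 ] -80.18282215830587 cost 5.08 carrier xy -0.0031339111020836806 -0.002311188306220588
[ 0.1 -1.6  1.4  0.7  0.3  1.4 -0.9 -0.6 -0.7  0.4 -0.3 -0.4  0.2  0.6
 -0.4  0.3]
```

View pics/s29.png

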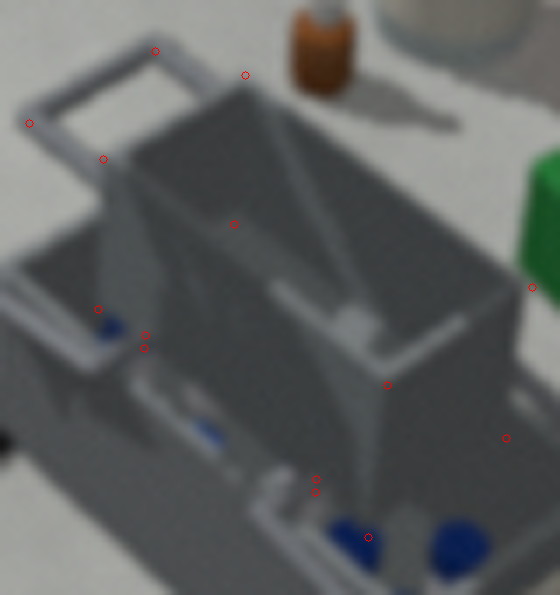

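View pics/t29.png

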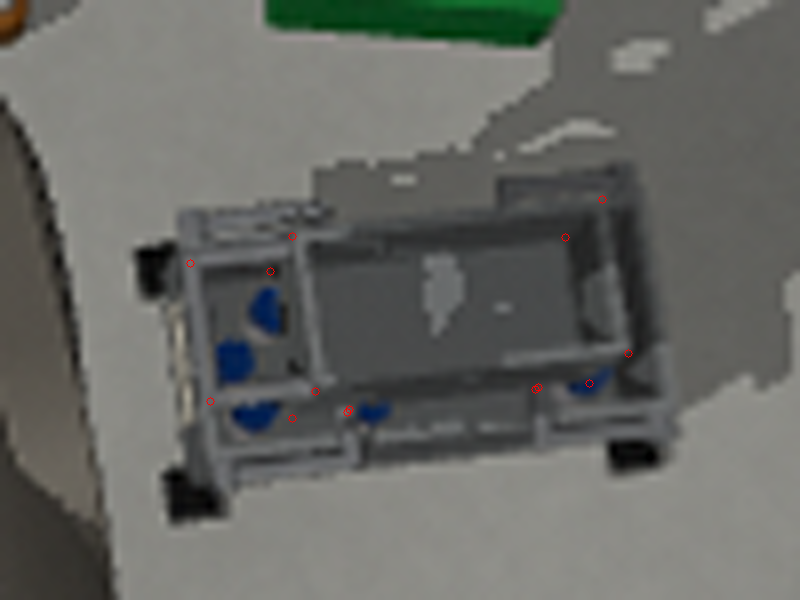

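View pics/s29raw.png

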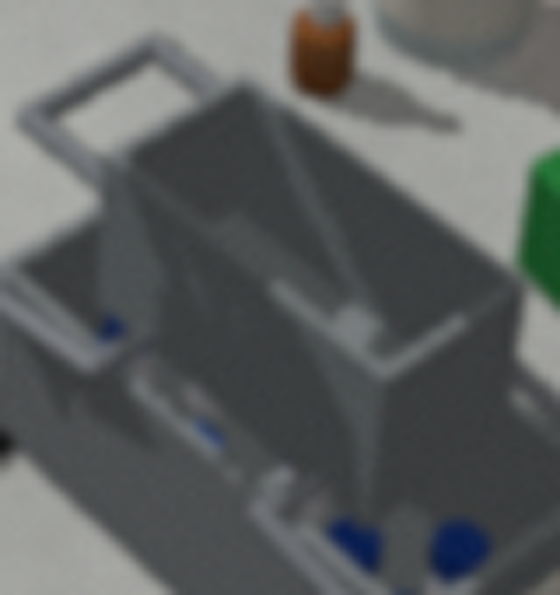

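```bash
python3 - <<'E'
from h import *
from scipy.optimize import least_squares
s=bot.read_camera("side");t=bot.read_camera("top")
us=np.array([[275,185],[473,325],[375,392],[178,240]])/5+[270,200]-.5
ut=np.array([[300,234],[608,204],[630,350],[321,390]])/8+[300,170]-.5
for w,p,u,c,ya in(("s",s,us,(.5929,-.1675),9.86),("t",t,ut,(.5916,-.1721),8.54)):
  for e in(60,58):
    L=np.array([[-e,e-30,66],[e,e-30,66],[e,30-e,66],[-e,30-e,66]])/1000
    f=lambda v:(proj(p,R.from_euler("Z",v[2]).apply(L)+[v[0],v[1],.082])-u).ravel()
    r=least_squares(f,[.592,-.17,-1.41]); d=r.x[:2]-np.array(c);a=np.radians(9.2)
    print(w,e,r.x.round(4),"yaw rel",np.degrees(r.x[2])+90-ya,"carrier xy mm",1e3*(d@[np.cos(a),np.sin(a)]),1e3*(d@[-np.sin(a),np.cos(a)]),r.fun.round(1))
E
```

```text
s 60 [ 0.5903 -0.1704 -1.3944] yaw rel 0.24714385453813748 carrier xy mm -3.0678311112781675 -2.4497888950389703 [-0.3 -1.6  1.1  0.5  0.2  1.2 -1.1 -0.6]
s 58 [ 0.5901 -0.1709 -1.3893] yaw rel 0.53905670573576 carrier xy mm -3.3402173802701176 -2.8625749441758845 [-0.4 -0.6 -0.2  0.4  0.4  0.3  0.2 -0.2]
t 60 [ 0.5905 -0.1738 -1.4057] yaw rel 0.9217528373507022 carrier xy mm -1.3857775026741657 -1.5335102211000264 [-0.3  0.   0.  -0.5  0.4  0.5 -0.1 -0.1]
t 58 [ 0.5904 -0.1738 -1.4062] yaw rel 0.8929884228376395 carrier xy mm -1.4438568077105491 -1.4984288678691633 [ 0.5  0.6 -0.5  0.2 -0.4 -0.   0.4 -0.8]
```

```bash
python3 -c "
from h import *
print(bot.hand_in()); st()"
```

```text
the job is handed in; nothing more can be done
None
the job is handed in; nothing more can be done
```

The small tote is now on the carrier's two crossbars, lengthways and level, with its grooves over the bars, and the job was handed in at about 38 s. I laid it down floor down and let go of it. I then swung both bail arms in against their stops, regripped the tote across its width and lowered it onto the bars.

**Where it went differently:** on the first try at tipping, the handle did not turn in the grip. The tote slid about 10 cm along the bench towards the robot, still nearly upright, while the tool pressed down with about 34 N. I lifted it slightly, tilted it in the grip, and laid it down over its edge under control. It never fell, and nothing else in view was touched.

**Last checks:**
- **Seating:** the tote met no resistance at the height where it would have rested beside the grooves. It first touched at the seated height (tool at 0.1047 m, 0.1048 m expected). It did not shift in the picture when released.
- **Bails:** the crossbars measured 75.9 mm apart where I gripped them, against 76 mm nominal, and both lie flat on the rims.
- **Centring:** the two cameras disagree by 1 to 2 mm. They put the tote 1.4 to 3.3 mm off centre across the carrier and 1.5 to 2.9 mm off along it. The tool position put it within about 1 mm.
- **Level:** one rough fit using only the rim corners suggested a tilt of about 3°. A level fit, with the rim corners taken 2 mm in from the outer edges, matched each camera separately to within about 0.8 px. Neither end shifted differently as it came down, so I judged the tote level.

The bystanders look undisturbed in the final pictures, and the robot was clear of everything.

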